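# Load, clamp and time the sample cylinders in the bench shaker

## Robot

A 6-joint arm with a two-finger parallel gripper is mounted at the origin on the work surface. World frame = base frame: x ahead of the robot, y to its left, z up, the work surface at z = 0. Lengths are in m, angles in rad, forces in N, time in s.
With the tool pointing down it reaches from about 0.25 to 0.725 m from the base axis. Payload 4 kg.
Tool frame: the origin (TCP) lies on the centre line of the jaws, within the pads' length; the fingertips stand 17 mm ahead of it and the grasp point (between the pads) lies 2 mm behind it; z points along the fingers, y is the line along which they close (so a half turn about z gives the same grasp; the last joint's range is limited). The gripper opens to 85 mm and grips with 20 to 120 N. Pads are 22 mm wide; open, the fingers measure 114 mm over their backs; the gripper's body (76 mm by 85 mm) begins 54 mm behind the grasp point. The pads swing forward as they close: fully open they stand 13 mm farther back than shut.
Start: joints at [1.318, 0.241, 0.005, 1.335, 0, 1.571], TCP at [0.125, 0.484, 0.248] pointing down, gripper open.
Joint ranges: [-2.72, 2.72], [-1.05, 1.87], [-1.09, 1.28], [-1.99, 2.15], [-1.42, 1.44], [-3.14, 3.14]. Speed limits (rad/s): [2.79, 2.79, 3.14, 3.14, 3.14, 3.14].

## Interface

Orientations are given as a unit quaternion [x, y, z, w].
In Python, from workcell import bot, camera, get_calibration gives the robot as it stands.
- The arm moves only by the tool apply_moves, never from a script. Its argument "steps" is a list of rows, each a list of 3 entries, a list of its own where there are three numbers: the shift along the tool's x, y, z as a fraction of full scale, then the turn, a rotation vector about the tool's x, y, z as a fraction of full scale, then the opening, from 0 (shut) to 1 (fully open). A call has exactly 8 rows; each row shifts and turns the commanded pose from where the row before left it, along the tool's axes as they then stand; what a row does not reach is not made up. Full scale, the value 1, is 20 cm for a shift and pi rad for a turn. A row lasts 1/12 s, in which the tool goes at most 41.7 mm and 7.16 degrees, less where a joint would pass 70% of its speed; a pose out of reach is approached as far as the arm can. A call with a number of a shift or a turn outside -1 to 1 is refused whole. A call with a gripper value outside its range is refused whole. The fingers move at their own pace and stop on an object; the grip force is fixed at half the most. Time passes only in rows, so rows that do not move let the fingers close, or fill a call up. It gives the time, the measured TCP pose, the force, the opening and the grip force at its end, in the units of the state.
- bot.get_obs(): the state, without advancing time (a new reading comes with each control period).
- camera(name): name is "side" or "top" or "wrist"; returns (picture, depth): 420x560x3 uint8, red, green, blue; 420x560 float32, m along the optical axis (not along the pixel's ray), 0 where there is no reading.
- get_calibration(name): a dict with "fov_y" (degrees; the focal length in pixels is half the picture's height over the tangent of half this angle, whatever the lens; pixels are square), "cx", "cy" (the principal point, pixels), "rvec" (rotation vector, rad) and "tvec" (3), from world to camera coordinates, as OpenCV has them. Camera axes: x right, y down, z forward; pixel columns grow to the right and rows downward; lengths in m; the calibration is good to about 2 mm. A picture is of the moment at which its call begins: read the wrist's pose just before it. get_calibration takes no time and is no camera call; for the wrist camera it gives the pose at the moment of the call.
- bot.job_done(): hands the job in; it is judged then, once.
The state is a dict: "clock": time; "joint_pos": joint angles; "joint_vel": joint speeds; "tau": joint torques, N m; "eef_pos": TCP position; "tool_rot": TCP orientation; "ft_force": force on the tool from outside, world axes, zero at the start; "ft_torque": the same for the moment, N m; "grip_width": finger opening in m; "grasp_force": force on a finger pad.
Only numpy, scipy, OpenCV 4.12 (cv2) and the standard library are available. Lean on these libraries where they do the work, as an engineer would, in place of code of your own. Each camera call takes 0.05 s, during which the arm holds its last target. There are 200 camera calls.

## Task

Load every steel sample cylinder that lies on the bench into the vee cradle of the white shaker, one under each clamp pad: lay it on the deck, roll it in under the raised clamp bar, and let go so that it settles in the vee by itself. When all of them lie freely in the vee, crank the handwheel clockwise until its white line points at the black clamp mark, so that the pads hold the cylinders, and only then click the timer dial round clockwise to the long tick, which is the fifth click from zero. Leave the bottles and other things on the bench where they are.

Things in the scene. Friction and masses are not known exactly. Their poses are not given: they have to be found in the camera images.
- cradle: The shaker: fixed white unit, 740 mm long along its own y. Origin on the bench under the middle of the vee; z up, y along the vee, x away from the loading deck, which lies on the -x side, towards the robot. White boxes 50 mm high carry the handwheel (x -50 to 50, y 206 to 306 mm) and the dial (x -90 to 30, y -315 to -185). Posts 18 mm thick, 140 mm high, at x = 0, y = -175 and 175.
- deck_middle (a point): Middle of the level loading deck's top. The deck spans shaker x -110 to -20 mm, y -165 to 165, at z = 50 mm; a lip along its front edge (x -116 to -110) is 6 mm higher. Beyond it, x -20 to 20, is a 90 degree vee along y, bottom at x = 0, z = 30 mm; a backstop behind it (x 20 to 45) rises to z = 62 mm.
- clamp_bar: Dark steel clamp bar, 374 mm long, 16 mm wide, 10 mm thick, along the vee above it, so that nothing can be put in from above. Origin at the middle of its underside, z = 109 mm when fully raised; sinks 6.4 mm per rad of the handwheel. Three sprung rubber pads (16 x 40 mm, 0.9 N/mm, 9 mm travel) hang under it, one over each station, undersides 9 mm below the bar's.
- bar_middle (a point): Middle of the clamp bar's top, z = 119 mm when fully raised. A cylinder on the deck is 90 mm high at its top and rolls beneath the raised pads; one seated in the vee is 78 mm high.
- station0 (a point): Where the centre of a cylinder seated under the first pad lies: on the axis, at shaker y = -108 mm, z = 58 mm. Fins 6 mm thick across the vee, level with the deck, at y = -162, -54, 54 and 162 part it into three pockets 102 mm long; a cylinder must roll in between two fins. Any cylinder may take any station.
- station1 (a point): The same for the middle pad, shaker y = 0.
- station2 (a point): The same for the third pad, shaker y = +108 mm.
- handwheel (a joint): Black round handwheel, 66 mm diameter, z = 101 to 125 mm, upright axis at shaker x = 0, y = 262 mm, on a 44 mm column. Value: rad turned clockwise seen from above; 0 = bar fully raised, white line along the shaker's -x. Starts at 0 to 0.6. The line meets the clamp mark at 4.19 (240 degrees), tolerance about 0.15. Stops at 0 and 4.9; stays where left (0.15 N m); can be turned back.
- clamp_mark (a point): The black clamp mark on the white box under the handwheel, 43 mm from the wheel's axis.
- handwheel_grip (a point): Point on the handwheel's axis at half its height, z = 113 mm. Below, the white box stands on a steel base plate 10 mm high (shaker x -110 to 50, y 190 to 376 mm), a step on the bench that stops rolling things.
- dial (a joint): Black timer dial, upright axis at shaker x = -30, y = -250 mm, grip bar 46 mm long, 14 mm wide, z = 62 to 94 mm. Value: rad turned clockwise seen from above; 0 = the bar's white line along the shaker's -x (first tick). Nine click stops, 0 to 8, every 0.5236 rad (30 degrees); about 0.1 N m per click; let go, it snaps to the nearest. Starts at click 0, 1 or 2. Long tick = click 5, 2.618 rad.
- dial_grip (a point): Point on the dial's axis at z = 84 mm, where the bar is gripped; its own x lies along the bar. Below, the white box stands on a steel base plate 10 mm high (shaker x -125 to 50, y -360 to -185 mm).
- cylinder0: Steel sample cylinder with a rubber band at each end, round, 40 mm diameter, 80 mm long, about 0.25 kg, lying on the bench at the start. Origin at its centre, own x along its axis. It rolls when pushed but soon stops. Two or three of the cylinders are present; an absent one reads None.
- cylinder1: Steel sample cylinder with a rubber band at each end, round, 40 mm diameter, 80 mm long, about 0.25 kg, lying on the bench at the start. Origin at its centre, own x along its axis. It rolls when pushed but soon stops. Two or three of the cylinders are present; an absent one reads None.
- cylinder2: Steel sample cylinder with a rubber band at each end, round, 40 mm diameter, 80 mm long, about 0.25 kg, lying on the bench at the start. Origin at its centre, own x along its axis. It rolls when pushed but soon stops. Two or three of the cylinders are present; an absent one reads None.
- bottle_a: Bystander: white bottle with blue cap, 64 mm diameter, 130 mm high; origin at its foot. Leave it.
- bottle_b: Bystander: low white pot with blue cap, 60 mm diameter, 70 mm high; origin at its foot. Leave it.
- jar: Bystander: amber jar, 60 mm diameter, 70 mm high; origin at its foot. Leave it.
- carton: Bystander: cardboard box 100 x 80 x 35 mm; origin under its centre. Leave it.
- dish: Bystander: shallow glass dish, 70 mm diameter, 18 mm high; origin under its centre. Leave it.
- spatula: Bystander: spatula lying on the bench, 180 mm long. Leave it.

How it is judged:
On the way, in this order (a step that is already met when the one before it is completed fails the run):
1. every cylinder present lies seated in the vee, one under each pad, let go and at rest, with the clamp bar still raised (x of cylinder0 in the frame of cradle between -0.004 and 0.004 m and z of cylinder0 in the frame of cradle between 0.053 and 0.062 m and angle between the x axis of each of cylinder0, cylinder1, cylinder2 and the y axis of cradle, either way round below 0.06 rad and (distance between cylinder0 and station0 below 0.022 m or distance between cylinder0 and station1 below 0.022 m or distance between cylinder0 and station2 below 0.022 m) and contact force between the fingers and cylinder0 below 0.2 N and linear speed of each of cylinder0, cylinder1, cylinder2 below 0.02 m/s and x of cylinder1 in the frame of cradle between -0.004 and 0.004 m and z of cylinder1 in the frame of cradle between 0.053 and 0.062 m and (distance between cylinder1 and station0 below 0.022 m or distance between cylinder1 and station1 below 0.022 m or distance between cylinder1 and station2 below 0.022 m) and contact force between the fingers and cylinder1 below 0.2 N and x of cylinder2 in the frame of cradle between -0.004 and 0.004 m and z of cylinder2 in the frame of cradle between 0.053 and 0.062 m and (distance between cylinder2 and station0 below 0.022 m or distance between cylinder2 and station1 below 0.022 m or distance between cylinder2 and station2 below 0.022 m) and contact force between the fingers and cylinder2 below 0.2 N and value of joint handwheel below 1.2 rad), for 0.3 s.
2. the handwheel is at the clamp mark and the pads press on the seated cylinders (x of cylinder0 in the frame of cradle between -0.004 and 0.004 m and z of cylinder0 in the frame of cradle between 0.053 and 0.062 m and angle between the x axis of each of cylinder0, cylinder1, cylinder2 and the y axis of cradle, either way round below 0.06 rad and (distance between cylinder0 and station0 below 0.022 m or distance between cylinder0 and station1 below 0.022 m or distance between cylinder0 and station2 below 0.022 m) and contact force between clamp_bar and cylinder0 above 1 N and x of cylinder1 in the frame of cradle between -0.004 and 0.004 m and z of cylinder1 in the frame of cradle between 0.053 and 0.062 m and (distance between cylinder1 and station0 below 0.022 m or distance between cylinder1 and station1 below 0.022 m or distance between cylinder1 and station2 below 0.022 m) and contact force between clamp_bar and cylinder1 above 1 N and x of cylinder2 in the frame of cradle between -0.004 and 0.004 m and z of cylinder2 in the frame of cradle between 0.053 and 0.062 m and (distance between cylinder2 and station0 below 0.022 m or distance between cylinder2 and station1 below 0.022 m or distance between cylinder2 and station2 below 0.022 m) and contact force between clamp_bar and cylinder2 above 1 N and value of joint handwheel between 4.03 and 4.35 rad), for 0.2 s.
3. the timer dial is at the long tick, the fifth click (value of joint dial between 2.49 and 2.75 rad), for 0.2 s.
At the end, for the whole second after the job is handed in: Every cylinder present lies in the vee (axis within 4 mm of the vee's middle, parallel to it within 0.06 rad, centre within 22 mm of a station), pressed by its pad with more than 1 N and at rest; the handwheel stands at 4.19 rad within 0.16, the dial at click 5 (2.62 rad within 0.13) (all of step 2 and all of step 3 and linear speed of each of cylinder0, cylinder1, cylinder2 below 0.02 m/s and velocity of joint dial below 0.1 rad/s); the robot touches nothing.
It fails at once if a bystander is moved more than 4 cm (distance of any of bottle_a, bottle_b, jar, carton, dish, spatula from where it was at the start of the episode above 0.04 m).
Of cylinder0, cylinder1, cylinder2 only 2 to 3 are there at a start; the rules pass over those that are not, and their reading is None.
At some moment in a run one of cylinder0, cylinder1, cylinder2 may be knocked a few centimetres aside while the robot is not near it.
Once in a run the grip may slacken for a moment while it holds something.
It also fails if it takes over 210 s, if anything falls off the work surface, if the arm or the gripper's body presses on something with over 40 N, if the wrist force passes 120 N, or if a joint passes its speed limit or range.

## Working session

There is one attempt and no reset: what is moved stays moved. The work goes in short steps, Python scripts to look and compute and a tool call to move; the robot and the scene stay as the last step left them, time stands still between calls to the robot, and variables do not carry over. Pictures are saved under pics/ and viewed, at most 14 in all, crops included, and the job is handed in when it is done.

Besides the shell and the picture viewer there is one more tool, called after "Call:" in YAML: its name, and indented under it one key for each argument. apply_moves: Moves the arm, as the interface text tells. Its arguments: {"type":"object","properties":{"steps":{"type":"array"}},"required":["steps"]}

```bash
ls; mkdir -p pics; cat > h.py <<'E'
import numpy as np, cv2
from workcell import bot, camera, get_calibration
from scipy.spatial.transform import Rotation as R
def cal(n):
    c=get_calibration(n); f=210/np.tan(np.radians(c['fov_y'])/2)
    return f,c['cx'],c['cy'],R.from_rotvec(np.array(c['rvec']).ravel()).as_matrix(),np.array(c['tvec']).ravel()
def ray(C,u,v,z):
    f,cx,cy,Rm,t=C; d=Rm.T@np.array([(u-cx)/f,(v-cy)/f,1]); o=-Rm.T@t
    return o+d*(z-o[2])/d[2]
def cloud(C,dep):
    f,cx,cy,Rm,t=C; v,u=np.mgrid[0:420,0:560]
    P=np.stack([(u-cx)/f*dep,(v-cy)/f*dep,dep],-1)
    return (P-t)@Rm
def save(n,p): cv2.imwrite('pics/'+n+'.png',p[...,::-1])
E
python3 - <<'E'
from h import *
o=bot.get_obs(); print({k:np.round(v,3) for k,v in o.items()})
for n in ('top','side'):
    C=cal(n); p,d=camera(n); np.savez(n,p=p,d=d); save(n,p); print(n,C[0],C[1:3],-C[3].T@C[4],C[3].round(3).tolist())
E
```

```text
pics
{'clock': np.float64(0.0), 'joint_pos': array([1.318, 0.241, 0.004, 1.335, 0.   , 1.571]), 'joint_vel': array([-0.   , -0.   ,  0.001,  0.001, -0.001, -0.002]), 'tau': array([ 1.0000e-03, -3.7231e+01,  2.5241e+01,  1.7000e-02,  0.0000e+00,
       -0.0000e+00]), 'eef_pos': array([0.125, 0.484, 0.247]), 'tool_rot': array([ 0.126,  0.992, -0.001, -0.   ]), 'ft_force': array([-0.06 ,  0.322,  0.28 ]), 'ft_torque': array([ 0.01 , -0.013,  0.009]), 'grasp_force': np.float64(0.0), 'grip_width': np.float64(0.085)}
top 443.5391622288483 (286.4196752230637, 208.70440633006166) [ 0.33946874 -0.01792497  1.53584079] [[-0.006, -1.0, 0.014], [-0.993, 0.005, -0.116], [0.116, -0.014, -0.993]]
side 440.33519010437476 (273.6939300944539, 208.8348447390612) [ 0.19642231 -0.99291976  0.86898643] [[0.956, -0.295, -0.003], [-0.182, -0.583, -0.792], [0.232, 0.757, -0.611]]
```

View pics/top.png

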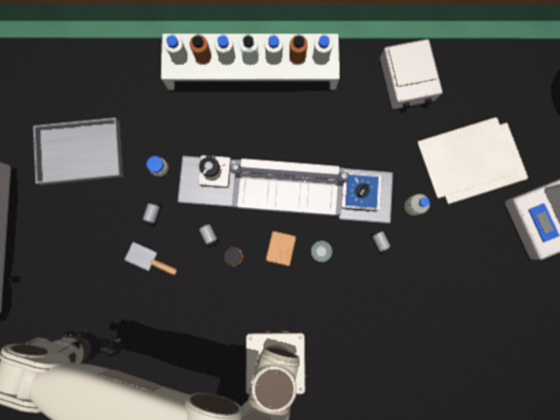

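View pics/side.png

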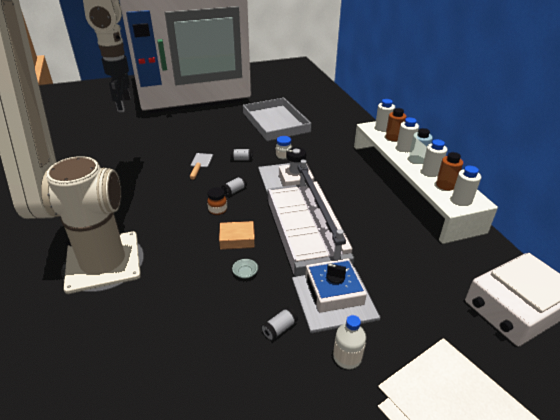

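The top view shows cylinders at (151,213), (208,234) and (381,241), the handwheel at (209,167) and the dial at (362,190). The bystanders are the pot at (157,166), spatula (150,260), jar (233,256), carton (281,248), dish (321,251) and bottle (417,205).

```bash
python3 - <<'E'
from h import *
C=cal('top');z=np.load('top.npz');p,d=z['p'],z['d'];W=cloud(C,d)
im=cv2.resize(p[140:280,120:440],None,fx=2.5,fy=2.5,interpolation=cv2.INTER_CUBIC);save('crop',im)
for n,(u,v) in dict(c0=(151,213),c1=(208,234),c2=(381,241)).items():
    w=W[v-16:v+17,u-16:u+17]; m=(w[...,2]>.012)&(w[...,2]<.06)
    P=w[m]; 
    (cx,cy),s,a=cv2.minAreaRect((P[:,:2]*1000).astype(np.float32)); print(n,len(P),P.mean(0).round(4),P[:,2].max().round(3),(round(cx),round(cy)),s,a)
# bar / wheel
Wc=W[130:225,170:400].reshape(-1,3)
b=Wc[(Wc[:,2]>.098)&(Wc[:,2]<.135)]
print(len(b)); 
lab=np.zeros((420,560),np.uint8);lab[130:225,170:400]=((W[130:225,170:400,2]>.085)&(W[130:225,170:400,2]<.155))
n,L,st,ce=cv2.connectedComponentsWithStats(lab)
for i in range(1,n):
    if st[i,4]>8:
        P=W[L==i]; print(st[i],P.mean(0).round(4),P.min(0).round(3),P.max(0).round(3)); 
        print('   ',cv2.fitLine(P[:,:2].astype(np.float32),2,0,.01,.01).ravel().round(4), cv2.minAreaRect((P[:,:2]*1000).astype(np.float32)))
dk=((W[...,2]>.043)&(W[...,2]<.057)).astype(np.uint8); dk[:140]=0;dk[230:]=0;dk[:,:230]=0;dk[:,345:]=0
P=W[dk>0];print('deck',len(P),cv2.minAreaRect((P[:,:2]*1000).astype(np.float32)))
bp=((W[...,2]>.004)).astype(np.uint8);bp[:140]=0;bp[230:]=0;bp[:,:172]=0;bp[:,400:]=0
P=W[bp>0];print('all',len(P),cv2.minAreaRect((P[:,:2]*1000).astype(np.float32)))
E
```

```text
c0 291 [0.5045 0.4191 0.0353] 0.049 (506, 422) (40.249759674072266, 82.4776611328125) 72.64373779296875
c1 295 [0.4316 0.2259 0.0353] 0.048 (437, 229) (92.92100524902344, 42.69451904296875) 29.528928756713867
c2 285 [ 0.4048 -0.3598  0.0352] 0.047 (405, -362) (82.92369079589844, 39.608665466308594) 25.105934143066406
1024
[199 156  21  21 349] [0.6451 0.2108 0.1246] [0.614 0.178 0.105] [0.68  0.244 0.136]
    [0.868  0.4966 0.6451 0.2108] ((646.8865966796875, 212.45565795898438), (65.53180694580078, 64.59954833984375), 47.07020568847656)
[231 164 117  18 722] [ 0.624  -0.0487  0.1177] [ 0.595 -0.237  0.096] [0.654 0.141 0.147]
    [ 0.0823  0.9966  0.624  -0.0487] ((624.4152221679688, -48.03228759765625), (379.62261962890625, 30.59545135498047), 85.42861938476562)
[359 183  10  13  58] [ 0.5733 -0.2939  0.0933] [ 0.553 -0.31   0.086] [ 0.593 -0.278  0.103]
    [ 0.8127 -0.5827  0.5733 -0.2939] ((572.5264892578125, -293.6900939941406), (14.061212539672852, 44.41389465332031), 55.16342544555664)
deck 3233 ((591.03173828125, -39.93229675292969), (399.3289489746094, 163.0717315673828), 85.20403289794922)
all 11802 ((551.7129516601562, -38.62982177734375), (801.7049560546875, 424.6017150878906), 89.84103393554688)
```

View pics/crop.png

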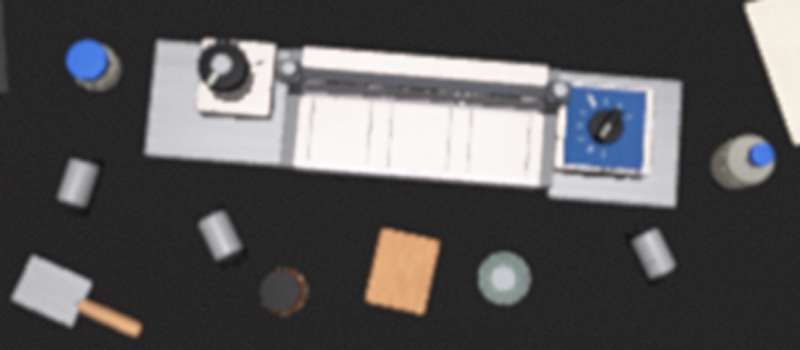

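The crop shows the shaker yawed a few degrees clockwise. The bar, wheel and dial fits agree on an origin of (0.624, -0.048) and yaw -0.082. Next I approach cylinder c0.

```bash
cat >> h.py <<'E'
O=np.array([.624,-.0482]);YAW=-.0824
def sh(x,y):  # shaker -> world
    c,s=np.cos(YAW),np.sin(YAW); return O+np.array([c*x-s*y,s*x+c*y])
def tosh(p):
    c,s=np.cos(YAW),np.sin(YAW); d=np.array(p)[...,:2]-O; return np.stack([c*d[...,0]+s*d[...,1],-s*d[...,0]+c*d[...,1]],-1)
def state():
    o=bot.get_obs(); M=R.from_quat(o['tool_rot']).as_matrix(); return o,M,np.degrees(np.arctan2(M[1,1],M[0,1]))
def go(x,y,z,yaw=None):  # needed shifts (units of full scale) in the current frame, and the turn about tool z
    o,M,a=state(); s=M.T@(np.array([x,y,z])-o['eef_pos'])/.2
    t=0 if yaw is None else -((yaw-a+180)%360-180)/180
    print('shift',s.round(3),'turn',round(t,3),'yaw now',a.round(1),'tilt',M[:,2].round(3),'j',np.round(o['joint_pos'],2),'t',round(float(o['clock']),1),'w',round(float(o['grip_width']),3),'eef',o['eef_pos'].round(3)); 
    if t: # shift in the frame after the turn
        print('  shift if turned first',(R.from_rotvec([0,0,-t*np.pi]).as_matrix()@s).round(3))
def cyl(cam,x,y,r=.07,lo=.012,hi=.06):  # fit lying cylinder near x,y
    C=cal(cam);p,d=camera(cam);W=cloud(C,d);m=(W[...,2]>lo)&(W[...,2]<hi)&(np.hypot(W[...,0]-x,W[...,1]-y)<r)&(d>0)
    n,L,st,ce=cv2.connectedComponentsWithStats(m.astype(np.uint8)); 
    if n<2: print('none');return p
    i=1+st[1:,4].argmax();P=W[L==i];(cx,cy),(w,h),a=cv2.minAreaRect((P[:,:2]*1000).astype(np.float32))
    a=a if w>h else a+90
    print(cam,st[i,4],'centre',round(cx),round(cy),'size',round(w),round(h),'axis deg',round((a+90)%180-90,1),'ztop',np.percentile(P[:,2],98).round(3),'shaker',tosh([cx/1e3,cy/1e3]).round(4))
    return p
E
python3 -c "
from h import *
go(.506,.421,.15,72.6)"
```

```text
shift [-1.923  0.175  0.487] turn 0.016 yaw now 75.5 tilt [-0.    -0.002 -1.   ] j [ 1.32  0.24  0.    1.34 -0.    1.57] t 0.1 w 0.085 eef [0.125 0.484 0.247]
  shift if turned first [-1.912  0.272  0.487]
```

Call:
apply_moves:
  steps:
    - [[-0.18,0.015,0.03],[0,0,0],1]
    - [[-0.18,0.015,0.03],[0,0,0],1]
    - [[-0.18,0.015,0.03],[0,0,0],1]
    - [[-0.18,0.015,0.03],[0,0,0],1]
    - [[-0.18,0.015,0.03],[0,0,0],1]
    - [[-0.18,0.015,0.03],[0,0,0],1]
    - [[-0.18,0.015,0.03],[0,0,0],1]
    - [[-0.18,0.015,0.03],[0,0,0],1]

```text
clock: 0.77
eef_pos: [0.4114, 0.4344, 0.1994]
tool_rot: [0.126, 0.992, -0.0, -0.0]
ft_force: [-0.0, 1.0, 0.0]
grip_width: 0.0855
grasp_force: 0.0
```

Call:
apply_moves:
  steps:
    - [[-0.18,0.02,0.08],[0,0,0],1]
    - [[-0.18,0.02,0.08],[0,0,0],1]
    - [[-0.12,0.015,0.08],[0,0,0],1]
    - [[0,0,0],[0,0,0.016],1]
    - [[0,0,0],[0,0,0],1]
    - [[0,0,0],[0,0,0],1]
    - [[0,0,0],[0,0,0],1]
    - [[0,0,0],[0,0,0],1]

```text
clock: 1.43
eef_pos: [0.505, 0.4227, 0.1534]
tool_rot: [0.15, 0.989, 0.001, 0.0]
ft_force: [-0.9, 0.8, 0.8]
grip_width: 0.0856
grasp_force: 0.0
```

```bash
python3 -c "
from h import *
go(.506,.421,.022,72.6)
p=cyl('wrist',.506,.421); save('w1',p)"
```

```text
shift [-0.007 -0.007  0.657] turn 0.001 yaw now 72.7 tilt [ 0.001  0.001 -1.   ] j [0.7  0.61 0.31 1.28 0.   1.  ] t 1.4 w 0.086 eef [0.505 0.423 0.153]
  shift if turned first [-0.007 -0.007  0.657]
wrist 4542 centre 503 423 size 40 82 axis deg -16.2 ztop 0.04 shaker [-0.1592  0.4596]
```

View pics/w1.png

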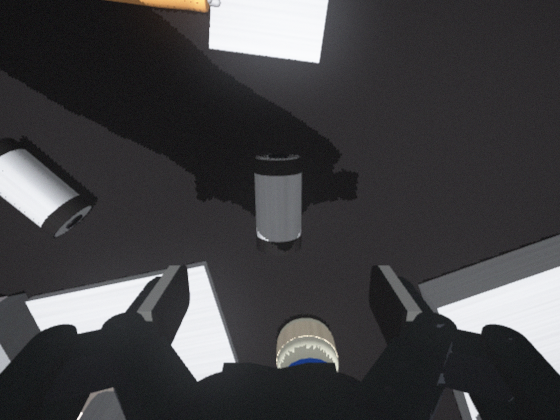

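The wrist view shows c0 centred at (278,200) between the fingers. I go down and grip it.

Call:
apply_moves:
  steps:
    - [[0.01,0,0.15],[0,0,-0.006],1]
    - [[0,0,0.15],[0,0,0],1]
    - [[0,0,0.15],[0,0,0],1]
    - [[0,0,0.12],[0,0,0],1]
    - [[0,0,0.08],[0,0,0],1]
    - [[0,0,0],[0,0,0],1]
    - [[0,0,0],[0,0,0],0.2]
    - [[0,0,0],[0,0,0],0.2]

```text
clock: 2.15
eef_pos: [0.5044, 0.4237, 0.0242]
tool_rot: [0.141, 0.99, 0.001, 0.001]
ft_force: [-0.2, 0.1, -0.0]
grip_width: 0.0638
grasp_force: 0.0
```

Call:
apply_moves:
  steps:
    - [[0,0,0],[0,0,0],0.2]
    - [[0,0,0],[0,0,0],0.2]
    - [[0,0,0],[0,0,0],0.2]
    - [[0,0,0],[0,0,0],0.2]
    - [[0,0,0],[0,0,0],0.2]
    - [[0,0,-0.1],[0,0,0],0.2]
    - [[0,0,-0.15],[0,0,0],0.2]
    - [[0,0,-0.2],[0,0,0],0.2]

```text
clock: 2.82
eef_pos: [0.5014, 0.4206, 0.1095]
tool_rot: [0.142, 0.99, -0.003, -0.003]
ft_force: [0.5, -0.2, -3.5]
grip_width: 0.038
grasp_force: 60.8
```

```bash
python3 -c "
from h import *
x,y=sh(-.066,.108);print(x,y)
go(x,y,.13,-4.7)"
```

```text
0.5671130681776307 0.0648658082173259
shift [-0.814 -1.616 -0.095] turn 0.436 yaw now 73.7 tilt [-0.006 -0.005 -1.   ] j [0.7  0.63 0.25 1.19 0.   0.98] t 2.8 w 0.038 eef [0.501 0.421 0.109]
  shift if turned first [-1.746  0.473 -0.095]
```

Call:
apply_moves:
  steps:
    - [[-0.08,-0.16,-0.08],[0,0,0],0.2]
    - [[-0.08,-0.16,-0.08],[0,0,0],0.2]
    - [[-0.08,-0.16,-0.08],[0,0,0],0.2]
    - [[-0.08,-0.16,-0.06],[0,0,0],0.2]
    - [[-0.08,-0.16,0],[0,0,0],0.2]
    - [[-0.08,-0.16,0],[0,0,0],0.2]
    - [[-0.08,-0.16,0],[0,0,0],0.2]
    - [[-0.08,-0.16,0],[0,0,0],0.2]

```text
clock: 3.48
eef_pos: [0.5546, 0.1392, 0.1726]
tool_rot: [0.142, 0.99, 0.0, 0.0]
ft_force: [0.6, 0.5, -3.3]
grip_width: 0.0385
grasp_force: 61.1
```

Call:
apply_moves:
  steps:
    - [[-0.08,-0.16,0],[0,0,0],0.2]
    - [[-0.09,-0.17,0],[0,0,0],0.2]
    - [[0,0,0],[0,0,0.0363],0.2]
    - [[0,0,0],[0,0,0.0363],0.2]
    - [[0,0,0],[0,0,0.0363],0.2]
    - [[0,0,0],[0,0,0.0363],0.2]
    - [[0,0,0],[0,0,0.0363],0.2]
    - [[0,0,0],[0,0,0.0363],0.2]

```text
clock: 4.15
eef_pos: [0.5686, 0.0678, 0.1723]
tool_rot: [0.468, 0.884, -0.0, -0.0]
ft_force: [0.2, 0.5, -2.9]
grip_width: 0.038
grasp_force: 61.1
```

Call:
apply_moves:
  steps:
    - [[0,0,0],[0,0,0.0363],0.2]
    - [[0,0,0],[0,0,0.0363],0.2]
    - [[0,0,0],[0,0,0.0363],0.2]
    - [[0,0,0],[0,0,0.0363],0.2]
    - [[0,0,0],[0,0,0.0363],0.2]
    - [[0,0,0],[0,0,0.0363],0.2]
    - [[0,0,0],[0,0,0],0.2]
    - [[0,0,0],[0,0,0],0.2]

```text
clock: 4.82
eef_pos: [0.5687, 0.068, 0.1723]
tool_rot: [0.734, 0.679, -0.0, -0.0]
ft_force: [-0.7, 0.1, -1.7]
grip_width: 0.0384
grasp_force: 61.1
```

```bash
python3 -c "
from h import *
x,y=sh(-.066,.108)
go(x,y,.074,-4.7);p=cyl('wrist',x,y,.06,.115,.22);save('w2',p)
C=cal('wrist');d=camera('wrist')[1];W=cloud(C,d);S=np.concatenate([tosh(W),W[...,2:]],-1)[d>0]
for lo,hi in((.03,.07),(.1,.14)):
  m=(S[:,2]>lo)&(S[:,2]<hi)&(abs(S[:,1])<.3)&(abs(S[:,0])<.12);print(m.sum(),np.percentile(S[m],[1,50,99],axis=0).round(4).tolist())
"
```

```text
shift [-0.016 -0.007  0.491] turn 0.001 yaw now -4.5 tilt [-0.  0. -1.] j [0.12 0.43 0.07 1.21 0.   1.77] t 4.8 w 0.038 eef [0.569 0.068 0.172]
  shift if turned first [-0.016 -0.006  0.491]
wrist 29422 centre 569 71 size 88 94 axis deg -47.0 ztop 0.219 shaker [-0.0649  0.1147]
28369 [[-0.1146, -0.0517, 0.0312], [-0.0226, 0.1609, 0.0496], [0.0448, 0.2583, 0.0629]]
10117 [[-0.0263, 0.0672, 0.1026], [-0.0037, 0.1702, 0.1168], [0.0194, 0.24, 0.1398]]
```

View pics/w2.png

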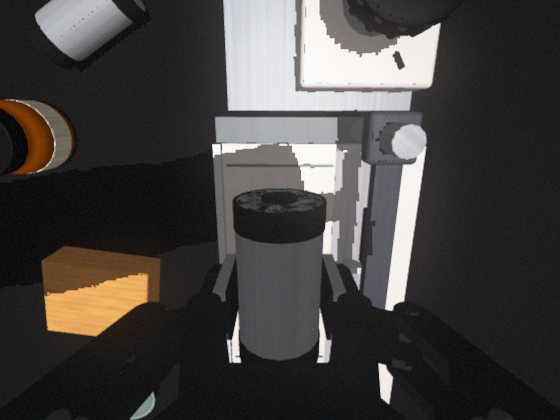

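The wrist view shows the cylinder held over the deck, with the bar and post to its right and the handwheel at the top. I lower, release, raise and turn.

Call:
apply_moves:
  steps:
    - [[-0.016,-0.007,0.1],[0,0,0],0.2]
    - [[0,0,0.1],[0,0,0],0.2]
    - [[0,0,0.1],[0,0,0],0.2]
    - [[0,0,0.09],[0,0,0],0.2]
    - [[0,0,0.06],[0,0,0],0.2]
    - [[0,0,0.035],[0,0,0],0.2]
    - [[0,0,0],[0,0,0],0.2]
    - [[0,0,0],[0,0,0],0.2]

```text
clock: 5.58
eef_pos: [0.5676, 0.065, 0.0757]
tool_rot: [0.735, 0.678, 0.0, 0.0]
ft_force: [0.2, 0.9, -2.3]
grip_width: 0.0381
grasp_force: 61.2
```

Call:
apply_moves:
  steps:
    - [[0,0,0],[0,0,0],0.55]
    - [[0,0,0],[0,0,0],0.6]
    - [[0,0,0],[0,0,0],0.65]
    - [[0,0,-0.05],[0,0,0],0.65]
    - [[0,0,-0.1],[0,0,0],0.65]
    - [[0,0,-0.15],[0,0,0],0.65]
    - [[0,0,-0.1],[0,0,-0.036],0.65]
    - [[0,0,0],[0,0,-0.036],0.65]

```text
clock: 6.25
eef_pos: [0.5718, 0.0654, 0.1623]
tool_rot: [0.652, 0.758, 0.005, 0.005]
ft_force: [1.0, 0.6, 0.8]
grip_width: 0.0552
grasp_force: 0.0
```

```bash
python3 -c "
from h import *
x,y=sh(-.108,.108)
go(x,y,.12,85.3);p=cyl('wrist',*sh(-.06,.108),.06,.058,.1);save('w3',p)
"
```

```text
shift [ 0.049 -0.23   0.208] turn -0.426 yaw now 8.6 tilt [ 0.013  0.001 -1.   ] j [ 0.11  0.43  0.04  1.17 -0.    1.53] t 6.2 w 0.055 eef [0.572 0.065 0.162]
  shift if turned first [ 0.236 -0.005  0.208]
wrist 6240 centre 567 67 size 82 40 axis deg 85.2 ztop 0.09 shaker [-0.0658  0.11  ]
```

Call:
apply_moves:
  steps:
    - [[0,0,0],[0,0,-0.0387],0.47]
    - [[0,0,0],[0,0,-0.0387],0.47]
    - [[0,0,0],[0,0,-0.0387],0.47]
    - [[0,0,0],[0,0,-0.0387],0.47]
    - [[0,0,0],[0,0,-0.0387],0.47]
    - [[0,0,0],[0,0,-0.0387],0.47]
    - [[0,0,0],[0,0,-0.0387],0.47]
    - [[0,0,0],[0,0,-0.0387],0.47]

```text
clock: 6.97
eef_pos: [0.5678, 0.0649, 0.1558]
tool_rot: [0.223, 0.975, 0.0, 0.001]
ft_force: [0.7, 0.6, 0.0]
grip_width: 0.0404
grasp_force: 0.0
```

Call:
apply_moves:
  steps:
    - [[0,0,0],[0,0,-0.0387],0.47]
    - [[0,0,0],[0,0,-0.0387],0.47]
    - [[0,0,0],[0,0,-0.0387],0.47]
    - [[0.12,0.01,0],[0,0,0],0.47]
    - [[0.11,0,0.1],[0,0,0],0.47]
    - [[0,0,0.1],[0,0,0],0.47]
    - [[0,0,0],[0,0,0],0.47]
    - [[0,0,0],[0,0,0],0.47]

```text
clock: 7.63
eef_pos: [0.5214, 0.071, 0.1152]
tool_rot: [0.045, 0.999, -0.0, -0.0]
ft_force: [-0.0, -0.8, 0.6]
grip_width: 0.0401
grasp_force: 0.0
```

```bash
python3 -c "
from h import *
x,y=sh(-.106,.110)
go(x,y,.078,85.3);p=cyl('wrist',*sh(-.06,.108),.06,.058,.1);save('w3',p)
x,y=sh(-.046,.110)
go(x,y,.078)
"
```

```text
shift [-0.03  -0.002  0.186] turn -0.003 yaw now 84.8 tilt [-0.001 -0.    -1.   ] j [ 0.14  0.39 -0.15  1.03 -0.    0.23] t 7.6 w 0.04 eef [0.521 0.071 0.115]
  shift if turned first [-0.03  -0.002  0.186]
wrist 5786 centre 555 68 size 64 56 axis deg 84.8 ztop 0.09 shaker [-0.0785  0.1105]
shift [-0.324 -0.     0.191] turn 0 yaw now 84.8 tilt [ 0.002  0.    -1.   ] j [ 0.14  0.39 -0.15  1.03 -0.    0.23] t 7.7 w 0.04 eef [0.523 0.071 0.116]
```

View pics/w3.png

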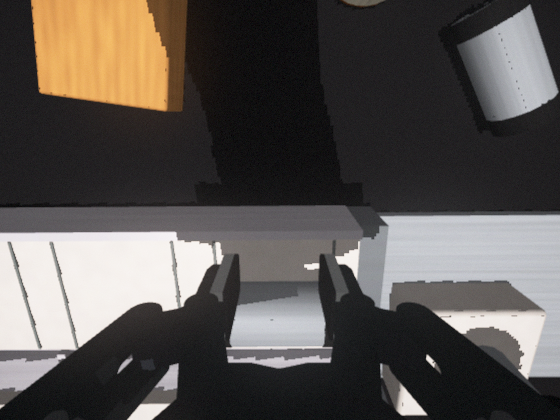

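The cylinder lies ahead of the fingers (it is at about (280,315)). I push it in now.

Call:
apply_moves:
  steps:
    - [[0,0,0.07],[0,0,-0.003],0.47]
    - [[0,0,0.07],[0,0,0],0.47]
    - [[0,0,0.05],[0,0,0],0.47]
    - [[-0.03,0,0],[0,0,0],0.47]
    - [[-0.03,0,0],[0,0,0],0.47]
    - [[-0.03,0,0],[0,0,0],0.47]
    - [[-0.03,0,0],[0,0,0],0.47]
    - [[-0.03,0,0],[0,0,0],0.47]

```text
clock: 8.35
eef_pos: [0.5532, 0.0687, 0.0782]
tool_rot: [0.04, 0.999, 0.0, 0.001]
ft_force: [0.2, -1.4, 0.3]
grip_width: 0.0402
grasp_force: 0.1
```

Call:
apply_moves:
  steps:
    - [[-0.03,0,0],[0,0,0],0.47]
    - [[-0.03,0,0],[0,0,0],0.47]
    - [[-0.03,0,0],[0,0,0],0.47]
    - [[-0.03,0,0],[0,0,0],0.47]
    - [[-0.03,0,0],[0,0,0],0.47]
    - [[-0.025,0,0],[0,0,0],0.47]
    - [[0,0,0],[0,0,0],0.47]
    - [[0,0,0],[0,0,0],0.47]

```text
clock: 9.02
eef_pos: [0.5866, 0.0658, 0.0771]
tool_rot: [0.04, 0.999, -0.0, -0.0]
ft_force: [-0.2, 0.6, -0.8]
grip_width: 0.0401
grasp_force: 0.0
```

```bash
python3 -c "
from h import *
o,M,a=state();print(tosh(o['eef_pos']),o['eef_pos'])
p=cyl('side',*sh(0.0,.108),.05,.064,.097)
im=cv2.resize(p[150:290,250:360],None,fx=4,fy=4);save('s1',im)
"
```

```text
[-0.04663109  0.11055167] [0.58662628 0.06581463 0.07712488]
side 124 centre 622 60 size 87 25 axis deg 88.7 ztop 0.081 shaker [-0.0113  0.1074]
```

View pics/s1.png

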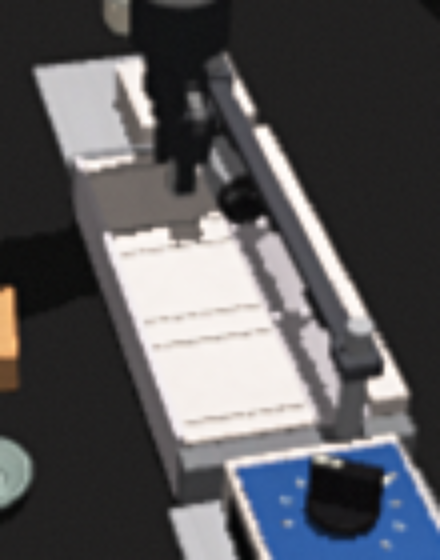

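The cylinder rests low under the bar at (240,195), seated in the vee. Next is c1.

```bash
python3 -c "
from h import *
go(.435,.228,.15,119.5)"
```

```text
shift [ 0.819  0.748 -0.364] turn -0.189 yaw now 85.4 tilt [-0.001 -0.    -1.   ] j [ 0.11  0.54 -0.02  1.02 -0.    0.19] t 9.1 w 0.04 eef [0.586 0.066 0.077]
  shift if turned first [ 0.259  1.078 -0.364]
```

Call:
apply_moves:
  steps:
    - [[0.05,0,-0.1],[0,0,0],0.6]
    - [[0.1,0,-0.13],[0,0,0],0.8]
    - [[0.1,0.1,-0.13],[0,0,0],1]
    - [[0.12,0.14,0],[0,0,0],1]
    - [[0.12,0.14,0],[0,0,0],1]
    - [[0.12,0.14,0],[0,0,0],1]
    - [[0.12,0.14,0],[0,0,0],1]
    - [[0.09,0.09,0],[0,0,0],1]

```text
clock: 9.73
eef_pos: [0.4327, 0.2304, 0.1496]
tool_rot: [0.039, 0.999, 0.0, -0.0]
ft_force: [-0.2, 0.2, 0.0]
grip_width: 0.0852
grasp_force: 0.0
```

Call:
apply_moves:
  steps:
    - [[0,0,0],[0,0,-0.0378],1]
    - [[0,0,0],[0,0,-0.0378],1]
    - [[0,0,0],[0,0,-0.0378],1]
    - [[0,0,0],[0,0,-0.0378],1]
    - [[0,0,0],[0,0,-0.0378],1]
    - [[0,0,0],[0,0,0],1]
    - [[0,0,0],[0,0,0],1]
    - [[0,0,0],[0,0,0],1]

```text
clock: 10.4
eef_pos: [0.4347, 0.2284, 0.1493]
tool_rot: [-0.253, 0.967, -0.0, -0.0]
ft_force: [-0.7, -0.1, 0.2]
grip_width: 0.0856
grasp_force: 0.0
```

```bash
cat >> h.py <<'E'
def side_in(ax,a):  # tool-y yaw from axis angle
    return a+90
E
python3 -c "
from h import *
p=cyl('wrist',.435,.228);save('w4',p)
go(.435,.228,.024,119.5)"
```

```text
wrist 4716 centre 430 227 size 82 40 axis deg 26.6 ztop 0.041 shaker [-0.2163  0.2581]
shift [-0.    -0.002  0.627] turn -0.001 yaw now 119.3 tilt [-0. -0. -1.] j [ 0.48  0.29 -0.2   1.08  0.   -0.03] t 10.4 w 0.085 eef [0.435 0.228 0.149]
  shift if turned first [-0.    -0.002  0.627]
```

Call:
apply_moves:
  steps:
    - [[0.024,0.005,0.14],[0,0,0],1]
    - [[0,0,0.15],[0,0,0.015],1]
    - [[0,0,0.15],[0,0,0],1]
    - [[0,0,0.12],[0,0,0],1]
    - [[0,0,0.067],[0,0,0],1]
    - [[0,0,0],[0,0,0],1]
    - [[0,0,0],[0,0,0],0.2]
    - [[0,0,0],[0,0,0],0.2]

```text
clock: 11.12
eef_pos: [0.4311, 0.2274, 0.0249]
tool_rot: [-0.231, 0.973, 0.0, 0.001]
ft_force: [-0.1, 1.7, -0.8]
grip_width: 0.0633
grasp_force: 0.0
```

Call:
apply_moves:
  steps:
    - [[0,0,0],[0,0,0],0.2]
    - [[0,0,0],[0,0,0],0.2]
    - [[0,0,0],[0,0,0],0.2]
    - [[0,0,0],[0,0,0],0.2]
    - [[0,0,0],[0,0,0],0.2]
    - [[0,0,-0.15],[0,0,0],0.2]
    - [[0,0,-0.2],[0,0,0],0.2]
    - [[0,0,-0.2],[0,0,0],0.2]

```text
clock: 11.78
eef_pos: [0.4287, 0.2262, 0.1343]
tool_rot: [-0.231, 0.973, -0.0, -0.002]
ft_force: [1.9, 0.5, -2.8]
grip_width: 0.0384
grasp_force: 61.5
```

```bash
python3 -c "
from h import *
x,y=sh(-.066,0);print(x,y)
go(x,y,.15,-4.7);"
```

```text
0.558223935331377 -0.04276775214951162
shift [ 0.027 -1.492 -0.079] turn 0.675 yaw now 116.7 tilt [-0.003 -0.002 -1.   ] j [ 0.49  0.3  -0.23  1.05  0.    0.02] t 11.8 w 0.038 eef [0.429 0.226 0.134]
  shift if turned first [-1.287  0.755 -0.079]
```

Call:
apply_moves:
  steps:
    - [[0.003,-0.186,-0.04],[0,0,0],0.2]
    - [[0.003,-0.186,-0.04],[0,0,0],0.2]
    - [[0.003,-0.186,-0.04],[0,0,0],0.2]
    - [[0.003,-0.186,0],[0,0,0],0.2]
    - [[0.003,-0.186,0],[0,0,0],0.2]
    - [[0.003,-0.186,0],[0,0,0],0.2]
    - [[0.003,-0.186,0],[0,0,0],0.2]
    - [[0.003,-0.186,0],[0,0,0],0.2]

```text
clock: 12.45
eef_pos: [0.56, -0.0427, 0.1581]
tool_rot: [-0.231, 0.973, 0.0, -0.0]
ft_force: [1.4, 0.9, -3.2]
grip_width: 0.0383
grasp_force: 61.8
```

Call:
apply_moves:
  steps:
    - [[0,0,0],[0,0,-0.0362],0.2]
    - [[0,0,0],[0,0,-0.0362],0.2]
    - [[0,0,0],[0,0,-0.0362],0.2]
    - [[0,0,0],[0,0,-0.0362],0.2]
    - [[0,0,0],[0,0,-0.0362],0.2]
    - [[0,0,0],[0,0,-0.0362],0.2]
    - [[0,0,0],[0,0,-0.0362],0.2]
    - [[0,0,0],[0,0,-0.0362],0.2]

```text
clock: 13.12
eef_pos: [0.5594, -0.0409, 0.1578]
tool_rot: [-0.637, 0.771, 0.0, -0.0]
ft_force: [0.5, 1.0, -2.9]
grip_width: 0.0383
grasp_force: 61.9
```

Call:
apply_moves:
  steps:
    - [[0,0,0],[0,0,-0.0362],0.2]
    - [[0,0,0.08],[0,0,0],0.2]
    - [[0,0,0.05],[0,0,0],0.2]
    - [[0,0,0],[0,0,0],0.2]
    - [[0,0,0],[0,0,0],0.2]
    - [[0,0,0],[0,0,0],0.2]
    - [[0,0,0],[0,0,0],0.2]
    - [[0,0,0],[0,0,0],0.2]

```text
clock: 13.78
eef_pos: [0.5604, -0.041, 0.1326]
tool_rot: [-0.678, 0.735, -0.0, 0.0]
ft_force: [0.8, 0.6, -2.6]
grip_width: 0.0379
grasp_force: 61.9
```

```bash
python3 -c "
from h import *
x,y=sh(-.066,0);print(x,y)
go(x,y,.0755,175.3);"
```

```text
0.558223935331377 -0.04276775214951162
shift [0.01  0.01  0.286] turn 0.001 yaw now 175.4 tilt [ 0.001 -0.    -1.   ] j [-0.07  0.43 -0.03  1.11  0.   -1.56] t 13.8 w 0.038 eef [ 0.56  -0.041  0.133]
  shift if turned first [0.01  0.01  0.286]
```

Lower, release, rise, then turn back 90°.

Call:
apply_moves:
  steps:
    - [[0.01,0.01,0.08],[0,0,0],0.2]
    - [[0,0,0.08],[0,0,0],0.2]
    - [[0,0,0.06],[0,0,0],0.2]
    - [[0,0,0.04],[0,0,0],0.2]
    - [[0,0,0.026],[0,0,0],0.2]
    - [[0,0,0],[0,0,0],0.2]
    - [[0,0,0],[0,0,0],0.2]
    - [[0,0,0],[0,0,0],0.55]

```text
clock: 14.45
eef_pos: [0.5586, -0.0428, 0.0756]
tool_rot: [-0.678, 0.735, -0.001, 0.001]
ft_force: [-0.5, 0.0, -0.2]
grip_width: 0.0469
grasp_force: 0.0
```

Call:
apply_moves:
  steps:
    - [[0,0,0],[0,0,0],0.6]
    - [[0,0,0],[0,0,0],0.65]
    - [[0,0,0],[0,0,0],0.65]
    - [[0,0,-0.05],[0,0,0],0.65]
    - [[0,0,-0.1],[0,0,0],0.65]
    - [[0,0,-0.15],[0,0,0],0.65]
    - [[0,0,-0.1],[0,0,0.038],0.65]
    - [[0,0,0],[0,0,0.038],0.65]

```text
clock: 15.12
eef_pos: [0.5623, -0.0431, 0.1613]
tool_rot: [-0.583, 0.812, -0.004, 0.005]
ft_force: [0.0, -0.3, 1.0]
grip_width: 0.0554
grasp_force: 0.0
```

Call:
apply_moves:
  steps:
    - [[0,0,0],[0,0,0.0385],0.47]
    - [[0,0,0],[0,0,0.0385],0.47]
    - [[0,0,0],[0,0,0.0385],0.47]
    - [[0,0,0],[0,0,0.0385],0.47]
    - [[0,0,0],[0,0,0.0385],0.47]
    - [[0,0,0],[0,0,0.0385],0.47]
    - [[0,0,0],[0,0,0.0385],0.47]
    - [[0,0,0],[0,0,0.0385],0.47]

```text
clock: 15.78
eef_pos: [0.5592, -0.0429, 0.1561]
tool_rot: [-0.139, 0.99, -0.0, 0.002]
ft_force: [-0.0, -0.7, 0.0]
grip_width: 0.0403
grasp_force: 0.0
```

Call:
apply_moves:
  steps:
    - [[0,0,0],[0,0,0.0385],0.47]
    - [[0,0,0],[0,0,0.0385],0.47]
    - [[0,0,0],[0,0,0.0385],0.47]
    - [[0.1,0,0],[0,0,0],0.47]
    - [[0.11,0,0.1],[0,0,0],0.47]
    - [[0,0,0.1],[0,0,0],0.47]
    - [[0,0,0],[0,0,0],0.47]
    - [[0,0,0],[0,0,0],0.47]

```text
clock: 16.45
eef_pos: [0.5164, -0.0395, 0.1152]
tool_rot: [0.039, 0.999, -0.0, 0.0]
ft_force: [0.3, 0.9, 0.3]
grip_width: 0.0399
grasp_force: 0.0
```

```bash
python3 -c "
from h import *
p=cyl('wrist',*sh(-.06,0),.06,.058,.1)
x,y=sh(-.108,.0)
go(x,y,.078,85.3)
x,y=sh(-.046,.0)
go(x,y,.078)
"
```

```text
wrist 5691 centre 546 -39 size 62 56 axis deg 83.2 ztop 0.09 shaker [-0.0786  0.0025]
shift [0.006 0.001 0.19 ] turn 0.001 yaw now 85.5 tilt [ 0.003 -0.    -1.   ] j [-0.08  0.37 -0.17  1.02 -0.    0.  ] t 16.5 w 0.04 eef [ 0.517 -0.04   0.116]
  shift if turned first [0.006 0.001 0.19 ]
shift [-0.304 -0.     0.191] turn 0 yaw now 85.5 tilt [ 0.003 -0.    -1.   ] j [-0.08  0.37 -0.17  1.02 -0.    0.  ] t 16.5 w 0.04 eef [ 0.517 -0.04   0.116]
```

Call:
apply_moves:
  steps:
    - [[0.01,0,0.07],[0,0,0],0.47]
    - [[0,0,0.07],[0,0,0],0.47]
    - [[0,0,0.05],[0,0,0],0.47]
    - [[-0.03,0,0],[0,0,0],0.47]
    - [[-0.03,0,0],[0,0,0],0.47]
    - [[-0.03,0,0],[0,0,0],0.47]
    - [[-0.03,0,0],[0,0,0],0.47]
    - [[-0.03,0,0],[0,0,0],0.47]

```text
clock: 17.17
eef_pos: [0.5455, -0.0418, 0.0776]
tool_rot: [0.039, 0.999, -0.0, 0.001]
ft_force: [-1.1, -0.1, -0.4]
grip_width: 0.0397
grasp_force: 0.1
```

Call:
apply_moves:
  steps:
    - [[-0.03,0,0],[0,0,0],0.47]
    - [[-0.03,0,0],[0,0,0],0.47]
    - [[-0.03,0,0],[0,0,0],0.47]
    - [[-0.03,0,0],[0,0,0],0.47]
    - [[-0.03,0,0],[0,0,0],0.47]
    - [[-0.015,0,0],[0,0,0],0.47]
    - [[0,0,0],[0,0,0],0.47]
    - [[0,0,0],[0,0,0],0.47]

```text
clock: 17.83
eef_pos: [0.5767, -0.0443, 0.0765]
tool_rot: [0.039, 0.999, -0.0, -0.0]
ft_force: [-0.6, -1.2, -0.7]
grip_width: 0.0404
grasp_force: 0.0
```

```bash
python3 -c "
from h import *
p=cyl('side',*sh(0.0,0),.05,.064,.097)
go(.405,-.362,.15,-65)
go(.405,-.362,.15,115)
cyl('top',.405,-.362)
"
```

```text
side 128 centre 614 -56 size 69 24 axis deg 85.8 ztop 0.079 shaker [-0.0092 -0.0089]
shift [ 0.73  -1.651 -0.367] turn 0.836 yaw now 85.5 tilt [-0.001  0.    -1.   ] j [-0.08  0.52 -0.05  1.    0.    0.  ] t 17.9 w 0.04 eef [ 0.576 -0.044  0.077]
  shift if turned first [-1.448  1.078 -0.367]
shift [ 0.73  -1.651 -0.367] turn -0.164 yaw now 85.5 tilt [-0.001  0.    -1.   ] j [-0.08  0.52 -0.05  1.    0.    0.  ] t 17.9 w 0.04 eef [ 0.576 -0.044  0.077]
  shift if turned first [ 1.448 -1.078 -0.367]
top 286 centre 406 -362 size 83 40 axis deg 24.8 ztop 0.044 shaker [-0.1919 -0.3311]
```

Call:
apply_moves:
  steps:
    - [[0.06,0,-0.1],[0,0,0],0.6]
    - [[0.1,-0.05,-0.13],[0,0,0],0.8]
    - [[0.08,-0.17,-0.13],[0,0,0],1]
    - [[0.08,-0.18,0],[0,0,0],1]
    - [[0.08,-0.18,0],[0,0,0],1]
    - [[0.08,-0.18,0],[0,0,0],1]
    - [[0.08,-0.18,0],[0,0,0],1]
    - [[0.08,-0.18,0],[0,0,0],1]

```text
clock: 18.6
eef_pos: [0.4317, -0.2558, 0.1468]
tool_rot: [0.039, 0.999, -0.0, 0.0]
ft_force: [0.5, 0.5, -0.6]
grip_width: 0.0854
grasp_force: 0.0
```

Call:
apply_moves:
  steps:
    - [[0.05,-0.18,0],[0,0,0],1]
    - [[0.04,-0.18,0],[0,0,0],1]
    - [[0,-0.17,0],[0,0,0],1]
    - [[0,0,0],[0,0,-0.0385],1]
    - [[0,0,0],[0,0,-0.0385],1]
    - [[0,0,0],[0,0,-0.0385],1]
    - [[0,0,0],[0,0,-0.0385],1]
    - [[0,0,0],[0,0,-0.01],1]

```text
clock: 19.27
eef_pos: [0.4063, -0.3588, 0.1464]
tool_rot: [-0.218, 0.976, 0.0, -0.0]
ft_force: [0.1, -0.6, 0.1]
grip_width: 0.0853
grasp_force: 0.0
```

```bash
python3 -c "
from h import *
p=cyl('wrist',.405,-.362)
go(.405,-.362,.024,115)"
```

```text
wrist 4811 centre 403 -364 size 82 40 axis deg 24.9 ztop 0.041 shaker [-0.1943 -0.3328]
shift [ 0.013 -0.012  0.612] turn 0.001 yaw now 115.2 tilt [-0.  0. -1.] j [-0.72  0.39 -0.06  1.12 -0.   -1.16] t 19.3 w 0.085 eef [ 0.406 -0.359  0.146]
  shift if turned first [ 0.013 -0.012  0.612]
```

Call:
apply_moves:
  steps:
    - [[0.026,-0.017,0.14],[0,0,0],1]
    - [[0,0,0.15],[0,0,0],1]
    - [[0,0,0.15],[0,0,0],1]
    - [[0,0,0.11],[0,0,0],1]
    - [[0,0,0.062],[0,0,0],1]
    - [[0,0,0],[0,0,0],1]
    - [[0,0,0],[0,0,0],0.2]
    - [[0,0,0],[0,0,0],0.2]

```text
clock: 19.98
eef_pos: [0.4041, -0.3647, 0.0251]
tool_rot: [-0.216, 0.976, -0.001, 0.001]
ft_force: [0.7, -0.7, 0.4]
grip_width: 0.0636
grasp_force: 0.0
```

Call:
apply_moves:
  steps:
    - [[0,0,0],[0,0,0],0.2]
    - [[0,0,0],[0,0,0],0.2]
    - [[0,0,0],[0,0,0],0.2]
    - [[0,0,0],[0,0,0],0.2]
    - [[0,0,0],[0,0,0],0.2]
    - [[0,0,-0.15],[0,0,0],0.2]
    - [[0,0,-0.2],[0,0,0],0.2]
    - [[0,0,-0.2],[0,0,0],0.2]

```text
clock: 20.65
eef_pos: [0.4023, -0.3631, 0.1341]
tool_rot: [-0.216, 0.976, 0.002, -0.001]
ft_force: [0.9, -1.2, -0.5]
grip_width: 0.0381
grasp_force: 60.9
```

```bash
python3 -c "
from h import *
x,y=sh(-.066,-.108);print(x,y)
go(x,y,.16,175.3)"
```

```text
0.5493348024851233 -0.1504013125163491
shift [-1.115  0.654 -0.129] turn -0.335 yaw now 115.0 tilt [-0.003  0.003 -1.   ] j [-0.73  0.4  -0.08  1.1  -0.   -1.17] t 20.6 w 0.038 eef [ 0.402 -0.363  0.134]
  shift if turned first [-1.12  -0.645 -0.129]
```

Call:
apply_moves:
  steps:
    - [[-0.14,0.08,-0.06],[0,0,0],0.2]
    - [[-0.14,0.08,-0.06],[0,0,0],0.2]
    - [[-0.14,0.082,-0.01],[0,0,0],0.2]
    - [[-0.14,0.082,0],[0,0,0],0.2]
    - [[-0.14,0.082,0],[0,0,0],0.2]
    - [[-0.14,0.082,0],[0,0,0],0.2]
    - [[-0.14,0.082,0],[0,0,0],0.2]
    - [[-0.135,0.084,0],[0,0,0],0.2]

```text
clock: 21.32
eef_pos: [0.5509, -0.1498, 0.1601]
tool_rot: [-0.217, 0.976, -0.0, 0.0]
ft_force: [-0.2, -0.4, -1.2]
grip_width: 0.0379
grasp_force: 61.2
```

Call:
apply_moves:
  steps:
    - [[0,0,0],[0,0,-0.0372],0.2]
    - [[0,0,0],[0,0,-0.0372],0.2]
    - [[0,0,0],[0,0,-0.0372],0.2]
    - [[0,0,0],[0,0,-0.0372],0.2]
    - [[0,0,0],[0,0,-0.0372],0.2]
    - [[0,0,0],[0,0,-0.0372],0.2]
    - [[0,0,0],[0,0,-0.0372],0.2]
    - [[0,0,0],[0,0,-0.0372],0.2]

```text
clock: 21.98
eef_pos: [0.55, -0.1512, 0.1599]
tool_rot: [-0.635, 0.772, 0.0, -0.0]
ft_force: [0.3, 0.1, -2.0]
grip_width: 0.0376
grasp_force: 61.0
```

Call:
apply_moves:
  steps:
    - [[0,0,0],[0,0,-0.0372],0.2]
    - [[0,0,0.08],[0,0,0],0.2]
    - [[0,0,0.05],[0,0,0],0.2]
    - [[0,0,0],[0,0,0],0.2]
    - [[0,0,0],[0,0,0],0.2]
    - [[0,0,0],[0,0,0],0.2]
    - [[0,0,0],[0,0,0],0.2]
    - [[0,0,0],[0,0,0],0.2]

```text
clock: 22.65
eef_pos: [0.5508, -0.1515, 0.1347]
tool_rot: [-0.677, 0.736, -0.001, 0.0]
ft_force: [-0.9, 0.7, -1.9]
grip_width: 0.0379
grasp_force: 61.0
```

```bash
python3 -c "
from h import *
x,y=sh(-.066,-.108)
go(x,y,.0755,175.3)"
```

```text
shift [-0.005  0.008  0.296] turn -0.0 yaw now 175.3 tilt [ 0.001 -0.    -1.   ] j [-0.27  0.45  0.    1.12 -0.   -1.76] t 22.6 w 0.038 eef [ 0.551 -0.151  0.135]
  shift if turned first [-0.005  0.008  0.296]
```

Call:
apply_moves:
  steps:
    - [[-0.005,0.008,0.08],[0,0,0],0.2]
    - [[0,0,0.08],[0,0,0],0.2]
    - [[0,0,0.07],[0,0,0],0.2]
    - [[0,0,0.04],[0,0,0],0.2]
    - [[0,0,0.026],[0,0,0],0.2]
    - [[0,0,0],[0,0,0],0.2]
    - [[0,0,0],[0,0,0],0.2]
    - [[0,0,0],[0,0,0],0.55]

```text
clock: 23.32
eef_pos: [0.5496, -0.1504, 0.0757]
tool_rot: [-0.677, 0.736, -0.001, 0.001]
ft_force: [-0.3, 0.5, 0.6]
grip_width: 0.0469
grasp_force: 0.0
```

Call:
apply_moves:
  steps:
    - [[0,0,0],[0,0,0],0.6]
    - [[0,0,0],[0,0,0],0.65]
    - [[0,0,0],[0,0,0],0.65]
    - [[0,0,-0.05],[0,0,0],0.65]
    - [[0,0,-0.1],[0,0,0],0.65]
    - [[0,0,-0.15],[0,0,0],0.65]
    - [[0,0,-0.1],[0,0,0.038],0.65]
    - [[0,0,0],[0,0,0.038],0.65]

```text
clock: 23.98
eef_pos: [0.5531, -0.1513, 0.1614]
tool_rot: [-0.583, 0.813, -0.005, 0.004]
ft_force: [0.0, -0.9, 0.1]
grip_width: 0.0555
grasp_force: 0.0
```

Call:
apply_moves:
  steps:
    - [[0,0,0],[0,0,0.0385],0.47]
    - [[0,0,0],[0,0,0.0385],0.47]
    - [[0,0,0],[0,0,0.0385],0.47]
    - [[0,0,0],[0,0,0.0385],0.47]
    - [[0,0,0],[0,0,0.0385],0.47]
    - [[0,0,0],[0,0,0.0385],0.47]
    - [[0,0,0],[0,0,0.0385],0.47]
    - [[0,0,0],[0,0,0.0385],0.47]

```text
clock: 24.65
eef_pos: [0.5501, -0.1504, 0.1561]
tool_rot: [-0.138, 0.99, -0.001, 0.002]
ft_force: [-0.9, 0.4, 0.6]
grip_width: 0.0404
grasp_force: 0.0
```

Call:
apply_moves:
  steps:
    - [[0,0,0],[0,0,0.0385],0.47]
    - [[0,0,0],[0,0,0.0385],0.47]
    - [[0,0,0],[0,0,0.0385],0.47]
    - [[0.1,0,0],[0,0,0],0.47]
    - [[0.11,0,0.1],[0,0,0],0.47]
    - [[0,0,0.1],[0,0,0],0.47]
    - [[0,0,0],[0,0,0],0.47]
    - [[0,0,0],[0,0,0],0.47]

```text
clock: 25.32
eef_pos: [0.5073, -0.1469, 0.1153]
tool_rot: [0.04, 0.999, 0.0, 0.0]
ft_force: [0.3, 0.0, 0.0]
grip_width: 0.0403
grasp_force: 0.0
```

```bash
python3 -c "
from h import *
p=cyl('wrist',*sh(-.06,-.108),.06,.058,.1)
x,y=sh(-.110,-.108)
go(x,y,.078,85.3)
x,y=sh(-.046,-.108)
go(x,y,.078)
"
```

```text
wrist 5667 centre 544 -145 size 64 57 axis deg 72.4 ztop 0.09 shaker [-0.0717 -0.1029]
shift [0.015 0.001 0.191] turn 0.0 yaw now 85.4 tilt [ 0.003 -0.001 -1.   ] j [-0.28  0.39 -0.15  1.03  0.   -0.2 ] t 25.4 w 0.041 eef [ 0.508 -0.147  0.116]
  shift if turned first [0.015 0.001 0.191]
shift [-0.305  0.     0.191] turn 0 yaw now 85.4 tilt [ 0.003 -0.001 -1.   ] j [-0.28  0.39 -0.15  1.03  0.   -0.2 ] t 25.4 w 0.041 eef [ 0.508 -0.147  0.116]
```

```bash
python3 -c "
from h import *
p=cyl('side',*sh(-.06,-.108),.06,.062,.093)
p=camera('wrist')[0];save('w5',p)
"
```

```text
side 336 centre 545 -153 size 84 40 axis deg 86.0 ztop 0.091 shaker [-0.07   -0.1111]
```

View pics/w5.png

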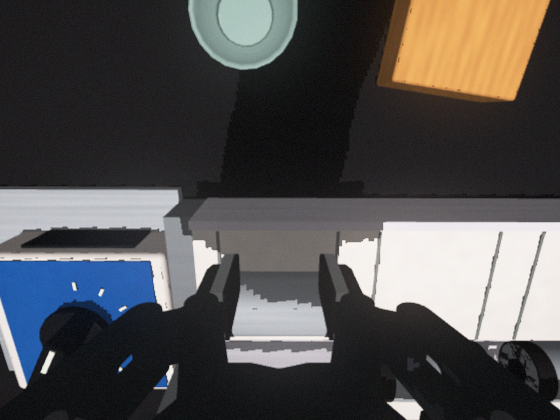

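The cylinder lies straight ahead of the fingers at (280,305), and the side camera agrees (84x40, 86°). I push it in.

Call:
apply_moves:
  steps:
    - [[0.01,0,0.07],[0,0,0],0.47]
    - [[0,0,0.07],[0,0,0],0.47]
    - [[0,0,0.05],[0,0,0],0.47]
    - [[-0.03,0,0],[0,0,0],0.47]
    - [[-0.03,0,0],[0,0,0],0.47]
    - [[-0.03,0,0],[0,0,0],0.47]
    - [[-0.03,0,0],[0,0,0],0.47]
    - [[-0.03,0,0],[0,0,0],0.47]

```text
clock: 26.13
eef_pos: [0.5365, -0.1493, 0.0777]
tool_rot: [0.04, 0.999, -0.0, 0.001]
ft_force: [0.8, -0.2, 0.7]
grip_width: 0.0405
grasp_force: 0.1
```

Call:
apply_moves:
  steps:
    - [[-0.03,0,0],[0,0,0],0.47]
    - [[-0.03,0,0],[0,0,0],0.47]
    - [[-0.03,0,0],[0,0,0],0.47]
    - [[-0.03,0,0],[0,0,0],0.47]
    - [[-0.03,0,0],[0,0,0],0.47]
    - [[-0.015,0,0],[0,0,0],0.47]
    - [[0,0,0],[0,0,0],0.47]
    - [[0,0,0],[0,0,0],0.47]

```text
clock: 26.8
eef_pos: [0.5677, -0.1518, 0.0767]
tool_rot: [0.04, 0.999, 0.0, -0.0]
ft_force: [-0.4, 0.0, 0.3]
grip_width: 0.0402
grasp_force: 0.0
```

Call:
apply_moves:
  steps:
    - [[0.05,0,-0.05],[0,0,0],0.47]
    - [[0.1,0,-0.1],[0,0,0],0.47]
    - [[0.15,0,-0.15],[0,0,0],0.47]
    - [[0.15,0,-0.15],[0,0,0],0.47]
    - [[0.1,0.05,-0.05],[0,0,0],0.47]
    - [[0.05,0.15,0],[0,0,0],0.47]
    - [[0,0.15,0],[0,0,0],0.47]
    - [[0,0.1,0],[0,0,0],0.47]

```text
clock: 27.47
eef_pos: [0.4554, -0.051, 0.1766]
tool_rot: [0.041, 0.999, 0.0, 0.001]
ft_force: [-0.1, -1.1, 0.5]
grip_width: 0.0398
grasp_force: 0.0
```

```bash
python3 -c "
from h import *
for yy in (-.108,0,.108): p=cyl('side',*sh(0.0,yy),.05,.064,.097)
x,y=sh(0,.262)
go(x,y,.2)
t,d=camera('top'); C=cal('top');f,cx,cy,Rm,tv=C
def px(X): q=Rm@np.array(X)+tv; return cx+f*q[0]/q[2],cy+f*q[1]/q[2]
u,v=map(int,px([x,y,.12]));a=cv2.resize(t[v-30:v+30,u-30:u+30],(500,500),interpolation=cv2.INTER_CUBIC)
b=cv2.resize(p[150:310,240:360],(300,500)[::1],interpolation=cv2.INTER_CUBIC);save('tw',np.hstack([a[:,:], b]))
"
```

```text
side 191 centre 605 -156 size 85 24 axis deg 86.2 ztop 0.079 shaker [-0.0103 -0.1091]
side 173 centre 612 -50 size 27 85 axis deg -89.6 ztop 0.079 shaker [-0.0122 -0.0025]
side 155 centre 625 59 size 84 30 axis deg 85.9 ztop 0.08 shaker [-0.0079  0.1066]
shift [-0.841  1.392 -0.12 ] turn 0 yaw now 85.5 tilt [ 0. -0. -1.] j [-0.11  0.21 -0.23  1.13 -0.   -0.03] t 27.6 w 0.04 eef [ 0.456 -0.051  0.176]
```

View pics/tw.png

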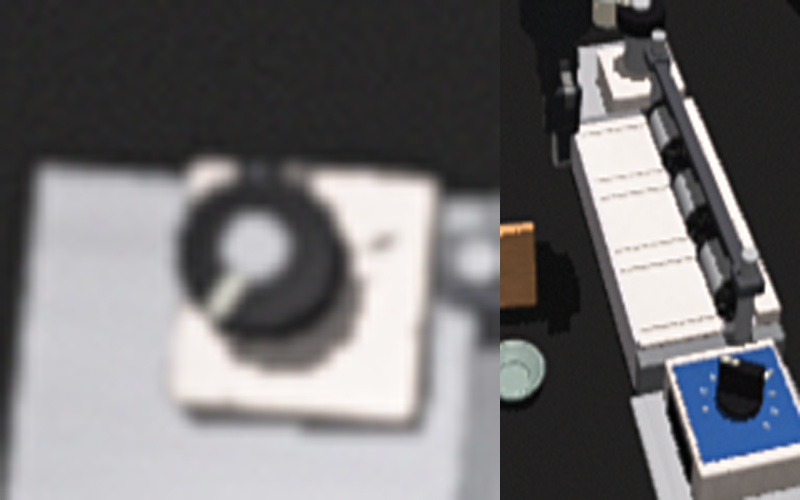

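All three cylinders sit in the vee in the side view on the right. In the left crop the wheel's line points down-left, about 25° past the shaker's -x (0.44 rad). I move above the wheel and pre-turn the wrist so that one grip covers the whole crank.

Call:
apply_moves:
  steps:
    - [[-0.105,0.174,-0.015],[0,0,0],1]
    - [[-0.105,0.174,-0.015],[0,0,0],1]
    - [[-0.105,0.174,-0.015],[0,0,0],1]
    - [[-0.105,0.174,-0.015],[0,0,0],1]
    - [[-0.105,0.174,-0.015],[0,0,0],1]
    - [[-0.105,0.174,-0.015],[0,0,0],1]
    - [[-0.105,0.174,-0.015],[0,0,0],1]
    - [[-0.105,0.174,-0.015],[0,0,0],1]

```text
clock: 28.33
eef_pos: [0.6477, 0.2115, 0.1993]
tool_rot: [0.041, 0.999, -0.0, -0.0]
ft_force: [1.3, 0.5, 0.9]
grip_width: 0.0853
grasp_force: 0.0
```

Call:
apply_moves:
  steps:
    - [[0,0,0],[0,0,-0.038],1]
    - [[0,0,0],[0,0,-0.038],1]
    - [[0,0,0],[0,0,-0.038],1]
    - [[0,0,0],[0,0,-0.038],1]
    - [[0,0,0],[0,0,-0.038],1]
    - [[0,0,0],[0,0,-0.038],1]
    - [[0,0,0],[0,0,-0.038],1]
    - [[0,0,0],[0,0,-0.038],1]

```text
clock: 29.0
eef_pos: [0.6469, 0.2097, 0.199]
tool_rot: [-0.425, 0.905, -0.0, -0.001]
ft_force: [-0.8, -0.1, 0.3]
grip_width: 0.0853
grasp_force: 0.0
```

Call:
apply_moves:
  steps:
    - [[0,0,0],[0,0,-0.038],1]
    - [[0,0,0],[0,0,-0.038],1]
    - [[0,0,0],[0,0,-0.038],1]
    - [[0,0,0],[0,0,-0.038],1]
    - [[0,0,0],[0,0,-0.038],1]
    - [[0,0,0],[0,0,-0.038],1]
    - [[0,0,0],[0,0,-0.038],1]
    - [[0,0,0],[0,0,0],1]

```text
clock: 29.67
eef_pos: [0.6469, 0.2098, 0.199]
tool_rot: [0.754, -0.656, -0.0, 0.001]
ft_force: [-0.3, -0.7, -1.0]
grip_width: 0.0851
grasp_force: 0.0
```

```bash
python3 -c "
from h import *
x,y=sh(0,.262);print(x,y)
go(x,y,.108)
C=cal('wrist');p,d=camera('wrist');save('w6',p);W=cloud(C,d);m=(W[...,2]>.108)&(W[...,2]<.128)&(np.hypot(W[...,0]-x,W[...,1]-y)<.045)&(d>0)
P=W[m];print(m.sum(),cv2.minEnclosingCircle((P[:,:2]*1000).astype(np.float32)),np.percentile(P[:,:2],[1,99],axis=0))
"
```

```text
0.6455643778307266 0.21291104459362434
shift [-0.017  0.004  0.455] turn 0 yaw now -172.0 tilt [-0.001 -0.001 -1.   ] j [ 0.31  0.63  0.48  1.42 -0.   -1.4 ] t 29.7 w 0.085 eef [0.647 0.21  0.199]
6117 ((645.76025390625, 211.8031768798828), 34.46442794799805) [[0.61504182 0.17893475]
 [0.67720284 0.24136353]]
```

View pics/w6.png

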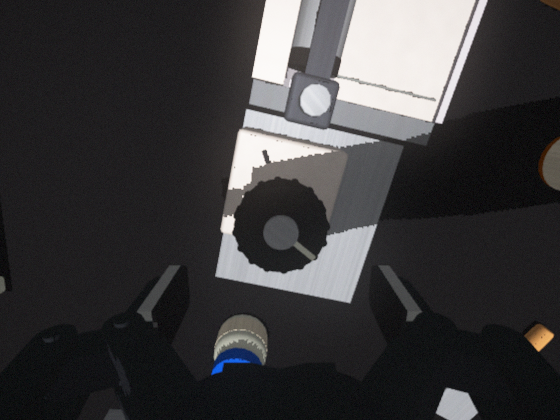

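The wrist view shows the wheel at (281,225), its line end at (313,257) and the clamp mark at (266,157).

```bash
python3 -c "
from h import *
C=cal('wrist');a=tosh(ray(C,313,257,.125));b=tosh(ray(C,300,247,.125));m=tosh(ray(C,264,152,.05));m2=tosh(ray(C,268,160,.05));h=tosh(ray(C,281,225,.125))
cw=lambda q,o:np.degrees(np.arctan2(q[1]-o[1],-(q[0]-o[0])))%360
for o in (np.array([0,.262]),h):print(o,cw(a,o),cw((m+m2)/2,o),'line dir',cw(a,b))
"
```

```text
[0.    0.262] 26.943412999050363 241.25340887039545 line dir 27.06415019893465
[0.00058556 0.25693948] 34.310500284851024 238.41489919858583 line dir 27.06415019893465
```

Call:
apply_moves:
  steps:
    - [[-0.013,0.004,0.1],[0,0,0],1]
    - [[0,0,0.1],[0,0,0],1]
    - [[0,0,0.1],[0,0,0],1]
    - [[0,0,0.09],[0,0,0],1]
    - [[0,0,0.065],[0,0,0],1]
    - [[0,0,0],[0,0,0],1]
    - [[0,0,0],[0,0,0],0.4]
    - [[0,0,0],[0,0,0],0.4]

```text
clock: 30.38
eef_pos: [0.6452, 0.2135, 0.1099]
tool_rot: [0.754, -0.657, -0.0, 0.0]
ft_force: [-8.0, -2.8, 13.5]
grip_width: 0.0643
grasp_force: 62.0
```

Call:
apply_moves:
  steps:
    - [[0,0,0],[0,0,0],0.4]
    - [[0,0,0],[0,0,0],0.4]
    - [[0,0,0],[0,0,0],0.4]
    - [[0,0,0],[0,0,0],0.4]
    - [[0,0,0],[0,0,0.02],0.4]
    - [[0,0,0],[0,0,0.03],0.4]
    - [[0,0,0],[0,0,0.037],0.4]
    - [[0,0,0],[0,0,0.037],0.4]

```text
clock: 31.05
eef_pos: [0.6459, 0.2135, 0.1101]
tool_rot: [-0.611, 0.792, -0.001, 0.001]
ft_force: [-1.8, -3.3, 4.3]
grip_width: 0.064
grasp_force: 71.1
```

```bash
python3 -c "
from h import *
x,y=sh(0,.262)
go(x,y,.108);print(bot.get_obs()['ft_torque'],bot.get_obs()['ft_force'],bot.get_obs()['grasp_force'])"
```

```text
shift [0.003 0.001 0.01 ] turn 0 yaw now 165.3 tilt [ 0.002 -0.    -1.   ] j [ 0.32  0.68  0.33  1.22 -0.   -0.99] t 31.1 w 0.064 eef [0.646 0.213 0.11 ]
[-0.55767106  0.87680122  0.16599713] [-1.80917465 -3.32483066  4.25922986] 71.1355197429657
```

Call:
apply_moves:
  steps:
    - [[0,0,0],[0,0,0.037],0.4]
    - [[0,0,0],[0,0,0.037],0.4]
    - [[0,0,0],[0,0,0.037],0.4]
    - [[0,0,0],[0,0,0.037],0.4]
    - [[0,0,0],[0,0,0.037],0.4]
    - [[0,0,0],[0,0,0.037],0.4]
    - [[0,0,0],[0,0,0.037],0.4]
    - [[0,0,0],[0,0,0.037],0.4]

```text
clock: 31.72
eef_pos: [0.6471, 0.2125, 0.1101]
tool_rot: [-0.19, 0.982, -0.001, 0.002]
ft_force: [1.0, -6.5, 2.7]
grip_width: 0.0643
grasp_force: 71.0
```

Call:
apply_moves:
  steps:
    - [[0,0,0],[0,0,0.037],0.4]
    - [[0,0,0],[0,0,0.037],0.4]
    - [[0,0,0],[0,0,0.037],0.4]
    - [[0,0,0],[0,0,0.037],0.4]
    - [[0,0,0],[0,0,0.037],0.4]
    - [[0,0,0],[0,0,0.037],0.4]
    - [[0,0,0],[0,0,0.037],0.4]
    - [[0,0,0],[0,0,0.037],0.4]

```text
clock: 32.38
eef_pos: [0.6471, 0.2108, 0.1101]
tool_rot: [0.27, 0.963, -0.002, 0.003]
ft_force: [-1.6, -9.7, 3.6]
grip_width: 0.0647
grasp_force: 71.1
```

Call:
apply_moves:
  steps:
    - [[0,0,0],[0,0,0.037],0.4]
    - [[0,0,0],[0,0,0.037],0.4]
    - [[0,0,0],[0,0,0.037],0.4]
    - [[0,0,0],[0,0,0.037],0.4]
    - [[0,0,0],[0,0,0.037],0.4]
    - [[0,0,0],[0,0,0.037],0.4]
    - [[0,0,0],[0,0,0.037],0.4]
    - [[0,0,0],[0,0,0.037],0.4]

```text
clock: 33.05
eef_pos: [0.6457, 0.2099, 0.11]
tool_rot: [0.673, 0.739, -0.002, 0.003]
ft_force: [-5.1, -11.2, 6.4]
grip_width: 0.0642
grasp_force: 71.4
```

```bash
python3 -c "
from h import *
x,y=sh(0,.262)
go(x,y,.108,-172-213);print(bot.get_obs()['ft_torque'],bot.get_obs()['ft_force'],bot.get_obs()['grasp_force'])"
```

```text
shift [0.015 0.001 0.01 ] turn 0.168 yaw now 5.3 tilt [ 0.001 -0.007 -1.   ] j [ 0.32  0.68  0.33  1.22 -0.01  1.79] t 33.0 w 0.064 eef [0.646 0.21  0.11 ]
  shift if turned first [ 0.014 -0.007  0.01 ]
[-2.13516657  0.89954936  0.14000146] [ -5.09816995 -11.17329369   6.44019954] 71.39531135559082
```

Call:
apply_moves:
  steps:
    - [[0.01,0,0],[0,0,0.037],0.4]
    - [[0,0,0],[0,0,0.037],0.4]
    - [[0,0,0],[0,0,0.037],0.4]
    - [[0,0,0],[0,0,0.035],0.4]
    - [[0,0,0],[0,0,0.022],0.4]
    - [[0,0,0],[0,0,0],0.4]
    - [[0,0,0],[0,0,0],0.4]
    - [[0,0,0],[0,0,0],0.4]

```text
clock: 33.72
eef_pos: [0.6447, 0.2101, 0.11]
tool_rot: [0.842, 0.54, -0.003, 0.004]
ft_force: [-5.9, -15.8, 9.1]
grip_width: 0.0642
grasp_force: 71.6
```

Call:
apply_moves:
  steps:
    - [[0,0,0],[0,0,0],1]
    - [[0,0,0],[0,0,0],1]
    - [[0,0,0],[0,0,0],1]
    - [[0,0,0],[0,0,0],1]
    - [[0,0,-0.1],[0,0,0],1]
    - [[0,0,-0.15],[0,0,0],1]
    - [[0,0,-0.15],[0,0,0],1]
    - [[0,0,0],[0,0,0],1]

```text
clock: 34.38
eef_pos: [0.6485, 0.2178, 0.1966]
tool_rot: [0.84, 0.542, 0.006, 0.002]
ft_force: [-0.2, 0.4, 1.6]
grip_width: 0.0855
grasp_force: 0.0
```

```bash
python3 -c "
from h import *
go(*sh(0,.262),.2)
p,d=camera('wrist');save('w7',p)
for yy in (-.108,0,.108): cyl('side',*sh(0.0,yy),.05,.064,.085)"
```

```text
shift [-0.028 -0.003 -0.018] turn 0 yaw now -24.4 tilt [ 0.012  0.004 -1.   ] j [0.32 0.63 0.47 1.4  0.   2.32] t 34.4 w 0.085 eef [0.649 0.218 0.197]
side 142 centre 599 -156 size 83 14 axis deg 84.8 ztop 0.083 shaker [-0.0159 -0.1095]
side 127 centre 610 -48 size 95 16 axis deg 87.7 ztop 0.084 shaker [-0.0142 -0.0005]
side 102 centre 619 60 size 86 17 axis deg 86.7 ztop 0.083 shaker [-0.0143  0.1073]
```

View pics/w7.png

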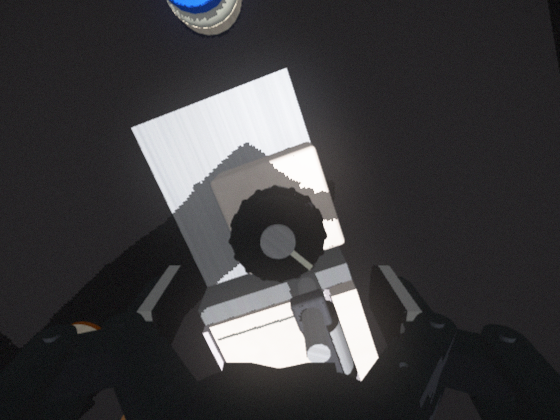

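The wheel's line now runs from (291,252) to (310,268), towards the bar side. Next is the measurement, and the dial approach from the top camera.

```bash
python3 -c "
from h import *
C=cal('wrist');a=tosh(ray(C,310,268,.125));b=tosh(ray(C,291,252,.125))
cw=lambda q,o:np.degrees(np.arctan2(q[1]-o[1],-(q[0]-o[0])))%360
print(cw(a,[0,.262]),cw(a,b),cw(a,tosh(ray(C,278,233,.125))))
x,y=sh(-.03,-.25);print(x,y);go(x,y,.2,30)
z=np.load('top.npz')
"
```

```text
248.12227912618766 242.0803865548703 249.3136098111509
0.5735250923836245 -0.2948825565400164
shift [-2.474  0.732 -0.06 ] turn -0.302 yaw now -24.4 tilt [-0.001 -0.    -1.   ] j [0.32 0.64 0.46 1.39 0.   2.32] t 34.6 w 0.085 eef [0.645 0.216 0.188]
  shift if turned first [-2.035 -1.586 -0.06 ]
```

```bash
python3 -c "
from h import *
C=cal('wrist');p,d=camera('wrist');o,M,_=state();print(o['eef_pos'],M[:,2].round(3))
S=cloud(C,d);s=tosh(S)-[0,.262];z=S[...,2];r=np.hypot(s[...,0],s[...,1])
m=(d>0)&(z>.112)&(z<.135)&(r<.035)
q=s[m];print(m.sum(),'wheel mid',(q.min(0)+q.max(0))/2);c=(q.min(0)+q.max(0))/2
b=m&(p.mean(-1)>np.percentile(p[m&(r>.015)].mean(-1),94))&(r>.016)&(r<.031)
a=s[b];an=np.degrees(np.arctan2(a[:,1]-c[1],-(a[:,0]-c[0])))%360;print(b.sum(),np.percentile(an,[5,25,50,75,95]))
l=cv2.fitLine(a.astype(np.float32),2,0,.01,.01).ravel();print(l,np.degrees(np.arctan2(l[1],-l[0]))%360)
an=np.degrees(np.arctan2(a[:,1],-(a[:,0])))%360;print(np.percentile(an,[25,50,75]))
"
```

```text
[0.64435491 0.2160862  0.18713374] [-0.002 -0.001 -1.   ]
7524 wheel mid [-3.92417342e-05 -4.59560524e-04]
199 [143.41792106 159.14950253 238.51016864 242.88570732 246.96887487]
[ 0.36644176  0.930441    0.0151811  -0.01119051] 111.49634
[159.96701466 239.0548166  243.51964852]
```

The wheel's line reads about 242°, within tolerance. The bar orientation in the first depth picture puts the dial at click 1 (30.9°), so it needs four clicks, 120° clockwise.

Call:
apply_moves:
  steps:
    - [[-0.177,0.052,-0.05],[0,0,0],0.55]
    - [[-0.177,0.052,-0.01],[0,0,0],0.55]
    - [[-0.177,0.052,0],[0,0,0],0.55]
    - [[-0.177,0.052,0],[0,0,0],0.55]
    - [[-0.177,0.052,0],[0,0,0],0.55]
    - [[-0.177,0.052,0],[0,0,0],0.55]
    - [[-0.177,0.052,0],[0,0,0],0.55]
    - [[-0.177,0.052,0],[0,0,0],0.55]

```text
clock: 35.3
eef_pos: [0.6024, -0.0778, 0.1991]
tool_rot: [0.841, 0.542, -0.001, -0.001]
ft_force: [1.0, -0.0, 0.8]
grip_width: 0.0471
grasp_force: 0.0
```

Call:
apply_moves:
  steps:
    - [[-0.177,0.052,0],[0,0,0],0.55]
    - [[-0.177,0.052,0],[0,0,0],0.55]
    - [[-0.177,0.052,0],[0,0,0],0.55]
    - [[-0.177,0.052,0],[0,0,0],0.55]
    - [[-0.177,0.052,0],[0,0,0],0.55]
    - [[-0.173,0.056,0],[0,0,0],0.55]
    - [[0,0,0],[0,0,-0.037],0.55]
    - [[0,0,0],[0,0,-0.037],0.55]

```text
clock: 35.97
eef_pos: [0.5721, -0.2976, 0.1983]
tool_rot: [0.772, 0.636, -0.001, -0.002]
ft_force: [0.7, 0.4, -0.2]
grip_width: 0.0471
grasp_force: 0.0
```

Call:
apply_moves:
  steps:
    - [[0,0,0],[0,0,-0.037],0.55]
    - [[0,0,0],[0,0,-0.037],0.55]
    - [[0,0,0],[0,0,-0.037],0.55]
    - [[0,0,0],[0,0,-0.037],0.55]
    - [[0,0,0],[0,0,-0.037],0.55]
    - [[0,0,0],[0,0,-0.037],0.55]
    - [[0,0,0],[0,0,-0.037],0.55]
    - [[0,0,0],[0,0,-0.037],0.55]

```text
clock: 36.63
eef_pos: [0.573, -0.2946, 0.1987]
tool_rot: [0.403, 0.915, 0.0, -0.002]
ft_force: [-0.4, -0.4, -0.5]
grip_width: 0.0465
grasp_force: 0.0
```

Call:
apply_moves:
  steps:
    - [[0,0,0],[0,0,-0.037],0.55]
    - [[0,0,0],[0,0,-0.036],0.55]
    - [[0,0,0],[0,0,0],0.55]
    - [[0,0,0],[0,0,0],0.55]
    - [[0,0,0],[0,0,0],0.55]
    - [[0,0,0],[0,0,0],0.55]
    - [[0,0,0],[0,0,0],0.55]
    - [[0,0,0],[0,0,0],0.55]

```text
clock: 37.3
eef_pos: [0.5736, -0.2951, 0.2007]
tool_rot: [0.299, 0.954, -0.0, -0.0]
ft_force: [0.0, 0.0, -0.8]
grip_width: 0.047
grasp_force: 0.0
```

```bash
cat > dial.py <<'E'
from h import *
x,y=sh(-.03,-.25)
C=cal('wrist');p,d=camera('wrist');save(__import__('sys').argv[1],p);W=cloud(C,d)
m=(d>0)&(W[...,2]>.085)&(W[...,2]<.1)&(np.hypot(W[...,0]-x,W[...,1]-y)<.035)
(cx,cy),(w,h),a=cv2.minAreaRect((W[m][:,:2]*1000).astype(np.float32));a=a if w>h else a+90
print('dial',m.sum(),cx,cy,w,h,'axis',a,'theta mod180',(180-(a-np.degrees(YAW)))%180)
go(cx/1e3,cy/1e3,.083,a-90)
E
python3 dial.py w8
```

```text
dial 960 571.8185424804688 -295.4040832519531 13.429582595825195 45.49068832397461 axis 145.46316528320312 theta mod180 29.815662484918903
shift [ 0.007 -0.006  0.589] turn -0.001 yaw now 55.3 tilt [ 0. -0. -1.] j [-0.48  0.56  0.35  1.37  0.    0.13] t 37.4 w 0.047 eef [ 0.574 -0.295  0.201]
  shift if turned first [ 0.007 -0.006  0.589]
```

View pics/w8.png

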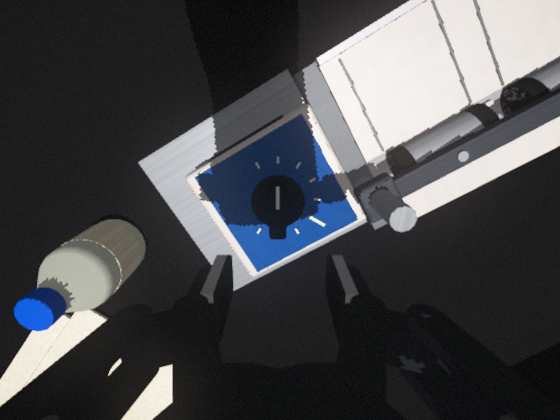

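The dial's white line at (278,198) points up at the second tick, and the long tick at (317,222) is 120° clockwise. I grip and turn.

Call:
apply_moves:
  steps:
    - [[0.007,-0.006,0.13],[0,0,0],0.55]
    - [[0,0,0.14],[0,0,0],0.55]
    - [[0,0,0.14],[0,0,0],0.55]
    - [[0,0,0.11],[0,0,0],0.55]
    - [[0,0,0.069],[0,0,0],0.55]
    - [[0,0,0],[0,0,0],0.55]
    - [[0,0,0],[0,0,0],0]
    - [[0,0,0],[0,0,0],0]

```text
clock: 38.02
eef_pos: [0.5725, -0.2957, 0.0842]
tool_rot: [0.298, 0.954, -0.0, 0.001]
ft_force: [0.7, 0.5, 0.8]
grip_width: 0.024
grasp_force: 0.0
```

Call:
apply_moves:
  steps:
    - [[0,0,0],[0,0,0],0]
    - [[0,0,0],[0,0,0],0]
    - [[0,0,0],[0,0,0],0]
    - [[0,0,0],[0,0,0],0]
    - [[0,0,0],[0,0,0.02],0]
    - [[0,0,0],[0,0,0.037],0]
    - [[0,0,0],[0,0,0.037],0]
    - [[0,0,0],[0,0,0.037],0]

```text
clock: 38.68
eef_pos: [0.5728, -0.2958, 0.0848]
tool_rot: [0.489, 0.872, 0.0, 0.002]
ft_force: [-0.7, -0.8, 6.2]
grip_width: 0.0133
grasp_force: 60.0
```

Call:
apply_moves:
  steps:
    - [[0,0,0],[0,0,0.037],0]
    - [[0,0,0],[0,0,0.037],0]
    - [[0,0,0],[0,0,0.037],0]
    - [[0,0,0],[0,0,0.037],0]
    - [[0,0,0],[0,0,0.037],0]
    - [[0,0,0],[0,0,0.037],0]
    - [[0,0,0],[0,0,0.037],0]
    - [[0,0,0],[0,0,0.037],0]

```text
clock: 39.35
eef_pos: [0.5731, -0.2958, 0.0848]
tool_rot: [0.828, 0.56, 0.001, 0.002]
ft_force: [-0.4, 0.6, 4.4]
grip_width: 0.0129
grasp_force: 60.0
```

Call:
apply_moves:
  steps:
    - [[0,0,0],[0,0,0.037],0]
    - [[0,0,0],[0,0,0.037],0]
    - [[0,0,0],[0,0,0.037],0]
    - [[0,0,0],[0,0,0.037],0]
    - [[0,0,0],[0,0,0.037],0]
    - [[0,0,0],[0,0,0.037],0]
    - [[0,0,0],[0,0,0.018],0]
    - [[0,0,0],[0,0,0],0]

```text
clock: 40.02
eef_pos: [0.5732, -0.296, 0.0847]
tool_rot: [0.976, 0.218, 0.002, 0.001]
ft_force: [0.9, -0.7, 4.6]
grip_width: 0.0127
grasp_force: 59.9
```

```bash
python3 -c "
from h import *
go(.572,-.2954,.083,55.3-120)"
```

```text
shift [-0.004 -0.005  0.009] turn -0.001 yaw now -64.9 tilt [ 0.004 -0.002 -1.   ] j [-0.48  0.63  0.17  1.1  -0.    2.23] t 40.0 w 0.013 eef [ 0.573 -0.296  0.085]
  shift if turned first [-0.004 -0.005  0.009]
```

Call:
apply_moves:
  steps:
    - [[0,0,0],[0,0,0],0.4]
    - [[0,0,0],[0,0,0],0.5]
    - [[0,0,0],[0,0,0],0.5]
    - [[0,0,-0.05],[0,0,0],0.5]
    - [[0,0,-0.15],[0,0,0],0.5]
    - [[0,0,-0.2],[0,0,0],0.5]
    - [[0,0,-0.2],[0,0,0],0.5]
    - [[0,0,0],[0,0,0],0.5]

```text
clock: 40.68
eef_pos: [0.5756, -0.2972, 0.2136]
tool_rot: [0.976, 0.219, 0.006, 0.005]
ft_force: [0.4, -1.1, 1.3]
grip_width: 0.0427
grasp_force: 0.0
```

Call:
apply_moves:
  steps:
    - [[0,0,0],[0,0,0],0.5]
    - [[0,0,0],[0,0,0],0.5]
    - [[0,0,0],[0,0,0],0.5]
    - [[0,0,0],[0,0,0],0.5]
    - [[0,0,0],[0,0,0],0.5]
    - [[0,0,0],[0,0,0],0.5]
    - [[0,0,0],[0,0,0],0.5]
    - [[0,0,0],[0,0,0],0.5]

```text
clock: 41.35
eef_pos: [0.5717, -0.2952, 0.2025]
tool_rot: [0.976, 0.218, -0.0, -0.0]
ft_force: [0.0, 0.2, 0.3]
grip_width: 0.0428
grasp_force: 0.0
```

```bash
python3 dial.py w9; python3 -c "
from h import *
for yy in (-.108,0,.108): q=cyl('side',*sh(0.0,yy),.05,.064,.085)
t,d=camera('top'); f,cx,cy,Rm,tv=cal('top')
P=Rm@np.array([*sh(0,.262),.12])+tv;u,v=int(cx+f*P[0]/P[2]),int(cy+f*P[1]/P[2])
w=cv2.imread('pics/w9.png')[...,::-1]
save('fin',np.hstack([cv2.resize(t[v-25:v+25,u-20:u+20],(320,400),interpolation=cv2.INTER_CUBIC),cv2.resize(w[80:320,150:430],(466,400))]))
"
```

```text
dial 958 573.9556884765625 -295.0928039550781 45.0433464050293 13.686687469482422 axis 25.01485824584961 theta mod180 150.26396952227242
shift [0.01  0.004 0.598] turn 0.001 yaw now -64.8 tilt [-0.  0. -1.] j [-0.48  0.55  0.35  1.37  0.    2.22] t 41.4 w 0.043 eef [ 0.572 -0.295  0.203]
  shift if turned first [0.01  0.004 0.598]
side 143 centre 599 -154 size 86 14 axis deg 85.3 ztop 0.084 shaker [-0.016  -0.1077]
side 125 centre 608 -51 size 83 16 axis deg 88.1 ztop 0.084 shaker [-0.0154 -0.0041]
side 104 centre 616 62 size 87 17 axis deg 86.9 ztop 0.083 shaker [-0.0167  0.1088]
```

View pics/fin.png

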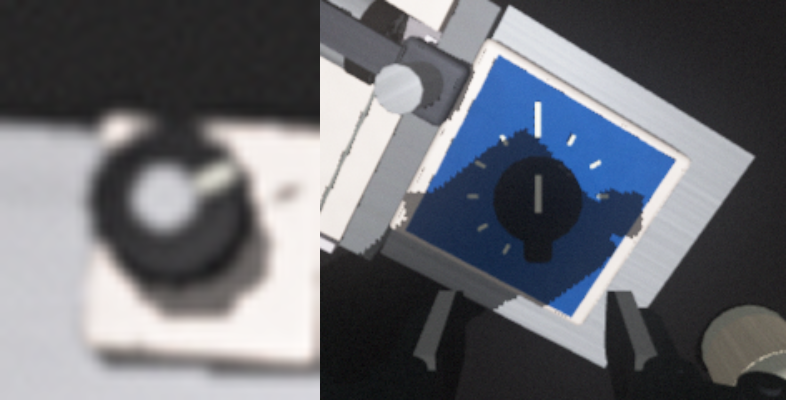

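The dial's line points at the long tick (right, (538,120)). The wheel's line points at the clamp mark (left, (288,190)). All three cylinders lie under their pads, so I hand in.

```bash
python3 -c "
from workcell import bot
print(bot.job_done())"
```

```text
the job is handed in; nothing more can be done
None
```

The job is handed in at about 41 s, without a verdict returned: all three cylinders lie in the vee under their pads, the handwheel's line reads about 242° (mark at 240°, tolerance 9°), and the dial is at click 5.

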